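# Set the tin out on the tilting display stand

### The job

Set the red tin out on the tilting display stand. First clear the teacups off its plate, hanging each by its handle on a hook of the cup rack; then raise the hinged plate by its bar, stack all the riser blocks that are set out squarely on the pad of the base (long side along the hinge), and lower the plate until its roller rests on the stack. Finally stand the tin on the tilted plate, near the middle of its width, lengthways up the slope with one end against the ledge, and leave the whisk holder and cake box as they are.

Things in the scene. Friction and masses are not known exactly. Their poses are not given: they have to be found in the camera images.
- stand: Tilting display stand (fixed), built like a sine plate: a dark wooden base 150 x 250 x 12 mm with an aluminium plate hinged over it. Origin: centre of the base's underside, on the table; its x runs along the hinge, its y from the hinge towards the plate's free edge. The hinge axis is parallel to x at y = -100 mm, z = 22 mm.
- plate (a joint): Angle of the hinged plate in rad: 0 lies flat, grows as the free edge is lifted, stop at 1.22. A stiff friction hinge (about 1 N m): the 0.6 kg plate stays at whatever angle it is left; about 7 N up at the bar raises it, 2 N down lowers it.
- hinge (a point): Middle of the hinge axis; its axes turn with the plate (x along the hinge, y towards the free edge, z normal to the plate; as the stand's when flat). In this plate frame the aluminium plate, 150 mm wide and 12 thick, spans y = -10 to 215 mm with its top at z = 20 mm, so 42 mm above the table when flat. It carries a roller below, a ledge on top and a bar at the free edge.
- bar (a point): Centre of the brass lifting bar of the plate: round, 10 mm diameter, 120 mm free length along the stand's x, its axis 47 mm beyond the plate's free edge on two rods; in the plate's frame y = 262, z = 14 mm (so 36 mm above the table when flat). Can be pinched from above and turns between the fingers.
- roller (a point): Centre of the steel roller under the plate's free end: 20 mm diameter, 120 mm long along the stand's x, 200 mm from the hinge axis (plate frame y = 200, z = 0). Its lowest line is what rests on the riser stack; flat, it lies on the base.
- pad (a point): Centre of the cork-coloured pad mark (68 x 52 mm) on top of the base, at stand x = 0, y = 86, z = 12 mm: here the risers are stacked, long side along the hinge (axes as the stand's). Covered by the plate when this is down, free from above when it is raised above 1.0 rad.
- ledge (a point): On the plate's top surface, middle of the inner foot of the ledge (12 mm high, 8 mm thick, over the whole plate width) at the hinge end; plate frame y = 2, z = 20 mm. Axes: x along the hinge, y up the slope, z normal to the plate; turns with the plate.
- rack: Cup rack (fixed) of dark wood: base board 150 x 320 x 16 mm, two posts and a rail 18 mm thick along the rack's y at x = 0, z = 190 mm. Origin on the table below the rail's middle. Two brass hooks of 8 mm rod run 108 mm level from the rail to its -x, then turn up at 45 degrees to the tip at x = -120, z = 203 mm (rod centres).
- hook_left (a point): Middle of the seat of the hook at rack y = +78 mm: on the rod's centre line, 85 mm in front of the rail (35 mm behind the tip), 190 mm above the table. Axes as the rack's.
- hook_right (a point): The same on the hook at rack y = -78 mm.
- tin: Red lacquered tin with brass bands, a closed box 64 (x) x 96 (y) x 48 (z) mm, about 0.2 kg, standing on the table. Origin: centre of its underside.
- cake_box: Silver aluminium cake box 115 x 165 x 55 mm, bystander. Origin: centre of underside.
- whisk_holder: Bamboo whisk on its holder, 60 mm diameter, 95 mm high, bystander. Origin: centre of underside.
- riser20: Blue anodised riser block 60 (x) x 44 (y) x 20 (z, thickness) mm, lying flat on the table. Origin: centre of its underside. Two or three of the four risers are present in a start, the others are absent (None).
- riser25: Green anodised riser block 60 (x) x 44 (y) x 25 (z, thickness) mm, lying flat on the table. Origin: centre of its underside. Two or three of the four risers are present in a start, the others are absent (None).
- riser30: Yellow anodised riser block 60 (x) x 44 (y) x 30 (z, thickness) mm, lying flat on the table. Origin: centre of its underside. Two or three of the four risers are present in a start, the others are absent (None).
- riser35: Grey anodised riser block 60 (x) x 44 (y) x 35 (z, thickness) mm, lying flat on the table. Origin: centre of its underside. Two or three of the four risers are present in a start, the others are absent (None).
- cup_white: White porcelain teacup, 61 mm diameter at the rim and nearly straight-sided above 14 mm, 70 mm high, 0.14 kg, standing on the plate. Origin: centre of its underside; handle on its +y side. One or two cups are present (absent: None). Let go on a hook, it swings down about the hook until its mouth faces sideways.
- cup_white_loop (a point): Centre of the opening of that cup's handle, 43 mm from the cup's axis and 38 mm above its underside. The opening spans cup y = 31 to 56 mm and, at its middle, cup z = 20 to 54 mm; the hook passes through it along the cup's x. The handle rod is 8 mm thick.
- cup_blue: Blue porcelain teacup, 61 mm diameter at the rim and nearly straight-sided above 14 mm, 70 mm high, 0.14 kg, standing on the plate. Origin: centre of its underside; handle on its +y side. One or two cups are present (absent: None). Let go on a hook, it swings down about the hook until its mouth faces sideways.
- cup_blue_loop (a point): Centre of the opening of that cup's handle, 43 mm from the cup's axis and 38 mm above its underside. The opening spans cup y = 31 to 56 mm and, at its middle, cup z = 20 to 54 mm; the hook passes through it along the cup's x. The handle rod is 8 mm thick.

How it is judged:
On the way, in this order (a step that is already met when the one before it is completed fails the run):
1. every cup hangs by its handle on a rack hook, released (((x of cup_white_loop in the frame of hook_left between -0.03 and 0.07 m and y of cup_white_loop in the frame of hook_left between -0.025 and 0.025 m and z of cup_white_loop in the frame of hook_left between -0.035 and 0.012 m) or (x of cup_white_loop in the frame of hook_right between -0.03 and 0.07 m and y of cup_white_loop in the frame of hook_right between -0.025 and 0.025 m and z of cup_white_loop in the frame of hook_right between -0.035 and 0.012 m)) and contact force between each of cup_white, cup_blue and rack above 0.3 N and contact force between each of cup_white, cup_blue and the fingers below 0.1 N and ((x of cup_blue_loop in the frame of hook_left between -0.03 and 0.07 m and y of cup_blue_loop in the frame of hook_left between -0.025 and 0.025 m and z of cup_blue_loop in the frame of hook_left between -0.035 and 0.012 m) or (x of cup_blue_loop in the frame of hook_right between -0.03 and 0.07 m and y of cup_blue_loop in the frame of hook_right between -0.025 and 0.025 m and z of cup_blue_loop in the frame of hook_right between -0.035 and 0.012 m))), for 0.3 s.
2. all the risers present are stacked squarely on the pad, released (x of riser20 in the frame of pad between -0.01 and 0.01 m and y of riser20 in the frame of pad between -0.01 and 0.01 m and angle between each of riser20, riser25, riser30, riser35's own z axis and vertical below 0.06 rad and angle between the x axis of each of riser20, riser25, riser30, riser35 and the x axis of pad, either way round below 0.18 rad and contact force between each of riser20, riser25, riser30, riser35 and the fingers below 0.1 N and x of riser25 in the frame of pad between -0.01 and 0.01 m and y of riser25 in the frame of pad between -0.01 and 0.01 m and x of riser30 in the frame of pad between -0.01 and 0.01 m and y of riser30 in the frame of pad between -0.01 and 0.01 m and x of riser35 in the frame of pad between -0.01 and 0.01 m and y of riser35 in the frame of pad between -0.01 and 0.01 m), for 0.3 s.
3. the plate's roller rests on the top riser, bar released (all of step 2 and (z of roller in the frame of riser20 between 0.027 and 0.0325 m or z of roller in the frame of riser25 between 0.032 and 0.0375 m or z of roller in the frame of riser30 between 0.037 and 0.0425 m or z of roller in the frame of riser35 between 0.042 and 0.0475 m) and contact force between stand and the fingers below 0.1 N), for 0.3 s.
At the end, for the whole second after the job is handed in: Cups hang still on hooks; each riser present is in the stack, flat, within 10 mm of the pad centre, square to 0.18 rad; the roller within 2.5 mm of the top riser; the tin flat on the plate, its end within 7 mm of the ledge, lengthways to 0.12 rad, within 42 mm of mid-width; all released (all of step 1 and all of step 3 and linear speed of each of cup_white, cup_blue below 0.1 m/s and x of tin in the frame of ledge between -0.042 and 0.042 m and y of tin in the frame of ledge between 0.044 and 0.055 m and z of tin in the frame of ledge between -0.003 and 0.004 m and angle between the z axis of tin and the z axis of ledge, either way round below 0.05 rad and angle between the y axis of tin and the y axis of ledge, either way round below 0.12 rad and contact force between tin and the fingers below 0.1 N and linear speed of tin below 0.02 m/s); the robot touches nothing.
It fails at once if the cake box is shifted by more than 15 mm or tipped (distance of cake_box from where it was at the start of the episode above 0.015 m or angle between cake_box's own z axis and vertical above 0.2 rad).
It fails at once if the whisk holder is shifted by more than 15 mm or tipped (distance of whisk_holder from where it was at the start of the episode above 0.015 m or angle between whisk_holder's own z axis and vertical above 0.2 rad).
Of riser20, riser25, riser30, riser35 only 2 to 3 are there at a start; the rules pass over those that are not, and their reading is None.
Of cup_white, cup_blue only 1 to 2 are there at a start; the rules pass over those that are not, and their reading is None.
At some moment in a run one of tin may be knocked a few centimetres aside while the robot is not near it.
It also fails if it takes over 210 s, if anything falls off the work surface, if the arm or the gripper's body presses on something with over 40 N, if the wrist force passes 120 N, or if a joint passes its speed limit or range.

### The arm

A 7-joint arm with a two-finger parallel gripper is mounted at the origin on the work surface. World frame = base frame: x ahead of the robot, y to its left, z up, the work surface at z = 0. Lengths are in m, angles in rad, forces in N, time in s.
With the tool pointing down it reaches from about 0.4 to 0.85 m from the base axis. Payload 4.5 kg.
Tool frame: the origin (TCP) lies on the centre line of the jaws, within the pads' length; the fingertips stand r.tip_extent ahead of it and the grasp point (between the pads) is the TCP (r.tip_extent is the distance from the TCP to the fingertips, in m); z points along the fingers, y is the line along which they close (so a half turn about z gives the same grasp; the last joint's range is limited). The gripper opens to 88 mm and grips with 3 to 60 N. Pads are 18 mm wide; open, the fingers measure 123 mm over their backs; the gripper's body (75 mm by 187 mm) begins 45 mm behind the grasp point.
Start: joints at [-1.111, 0.689, -0.195, 1.565, 0.157, 0.902, -0.215], TCP at [0.258, 0.569, 0.226] pointing down, gripper open.
Joint ranges: [-3.01, 3.01], [-0.46, 2.08], [-1.47, 1.51], [0.13, 2.56], [-1, 4.14], [0.04, 2.09], [-2.66, 2.66]. Speed limits (rad/s): [2.57, 2.57, 3.14, 3.14, 3.14, 3.14, 3.14].

### API

Orientations are given as a unit quaternion [x, y, z, w].
In Python, from plant import sensors, vision, finish_job, r gives the robot as it stands. The module is installed in compiled form; this text tells all that it offers.
- The arm moves only by the tool step_arm, never from a script. Its argument "steps" is a list of rows, each a list of 2 entries, a list of its own where there are three numbers: the shift along the tool's x, y, z in cm, then the turn, a rotation vector about the tool's x, y, z in degrees. A call has 1 to 12 rows; each row shifts and turns the commanded pose from where the row before left it, along the tool's axes as they then stand; what a row does not reach is not made up. A row lasts 1/8 s, in which the tool goes at most 62.5 mm and 10.7 degrees, less where a joint would pass 70% of its speed; a pose out of reach is approached as far as the arm can. A call with a gripper value outside its range is refused whole. "claw" is the opening, from -1 (shut) to 1 (fully open), set as the call begins (left out, the last holds). The fingers move at their own pace and stop on an object; "grip_force" is the grip in N (left out, the last holds). Time passes only in rows, so rows that do not move let the fingers close. It gives the time, the measured TCP pose, the force, the opening and the grip force at its end, in the units of the state.
- sensors.get_state(): the state, without advancing time (a new reading comes with each control period).
- vision.snapshot(name): name is "scene" or "top" or "wrist"; returns a dict with "img" (400x640x3 uint8, red, green, blue), "fx", "fy", "cx", "cy" (pixels), "position" and "rotation" of the camera in the world. Camera axes: x right, y down, z forward; pixel columns grow to the right and rows downward; lengths in m; the calibration is good to about 2 mm. A picture is of the moment at which its call begins. There is no depth.
- finish_job(): hands the job in; it is judged then, once.
The state is a dict: "clock": time; "q": joint angles; "qd": joint speeds; "joint_torque": joint torques, N m; "tool_pos": TCP position; "eef_rot": TCP orientation; "contact_force": force on the tool from outside, world axes, zero at the start; "moment": the same for the moment, N m; "opening": opening from 0.0 (shut) to 1.0 (fully open); "finger_force": force on a finger pad.
Only numpy, scipy, OpenCV 4.12 (cv2) and the standard library are available. Lean on these libraries where they do the work, as an engineer would, in place of code of your own. Each camera call takes 0.05 s, during which the arm holds its last target. There are 200 camera calls.

## Working session

There is one attempt and no reset: what is moved stays moved. The work goes in short steps, Python scripts to look and compute and a tool call to move; the robot and the scene stay as the last step left them, time stands still between calls to the robot, and variables do not carry over. Pictures are saved under pics/ and viewed, at most 14 in all, crops included, and the job is handed in when it is done.

Besides the shell and the picture viewer there is one more tool, called after "Emit:" in YAML: its name, and indented under it one key for each argument. step_arm: Moves the arm, as the interface text tells. Its arguments: {"type":"object","properties":{"steps":{"type":"array"},"claw":{"type":"number"},"grip_force":{"type":"number"}},"required":["steps"]}

```bash
mkdir -p pics; cat > h.py <<'E'
import numpy as np, cv2, pickle
from plant import sensors, vision, finish_job, r
from scipy.spatial.transform import Rotation as R
def snap(cam,name):
    s=vision.snapshot(cam); cv2.imwrite(f'pics/{name}.png',s['img'][:,:,::-1]); pickle.dump(s,open(f'pics/{name}.pkl','wb')); return s
def load(n): return pickle.load(open(f'pics/{n}.pkl','rb'))
def rot(s):
    a=np.array(s['rotation']); return a if a.shape==(3,3) else R.from_quat(a).as_matrix()
def px2w(s,u,v,z):
    d=rot(s)@np.array([(u-s['cx'])/s['fx'],(v-s['cy'])/s['fy'],1]); p=np.array(s['position']); return p+d*(z-p[2])/d[2]
def w2px(s,p):
    c=rot(s).T@(np.array(p)-s['position']); return np.array([s['fx']*c[0]/c[2]+s['cx'],s['fy']*c[1]/c[2]+s['cy']])
def pose():
    st=sensors.get_state(); return np.array(st['tool_pos']),R.from_quat(st['eef_rot'])
def delta(p,yaw=None):
    "tool-frame shift cm to world point p; tool axes"
    t,q=pose(); return np.round(q.inv().apply(np.array(p)-t)*100,2)
E
python3 - <<'E'
from h import *
for c in('scene','top'):
    s=snap(c,c+'0'); print(c,s['fx'],s['cx'],s['cy'],s['position'],rot(s).round(3).tolist())
st=sensors.get_state(); print(st['clock'],st['tool_pos'],st['eef_rot'],r.tip_extent); print(R.from_quat(st['eef_rot']).as_matrix().round(3))
E
```

```text
scene 464.13558958659604 318.7586502775168 196.14177712244629 [ 1.04256775 -0.78165992  1.17129144] [[0.852, 0.375, -0.366], [0.524, -0.63, 0.573], [-0.016, -0.68, -0.733]]
top 391.139831400687 320.5807738367897 204.18077242249694 [ 0.35498291 -0.0170133   1.15409778] [[0.132, -0.971, 0.2], [-0.991, -0.129, 0.029], [-0.002, -0.202, -0.979]]
0.1 [0.25797035 0.56864152 0.22490045] [ 2.11269681e-01  9.77427465e-01 -8.13125857e-04 -1.03241851e-04] 0.019
[[-0.911  0.413 -0.001]
 [ 0.413  0.911 -0.002]
 [-0.    -0.002 -1.   ]]
```

View pics/scene0.png

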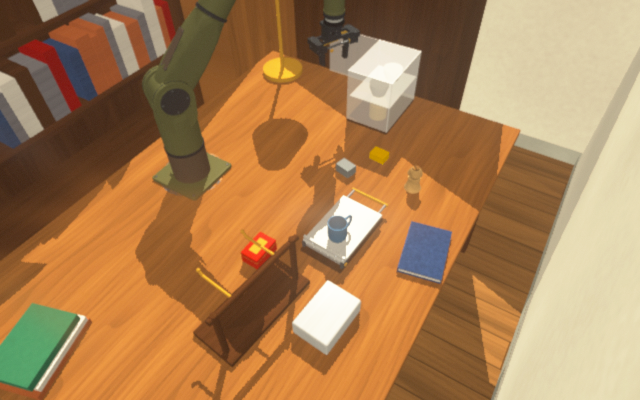

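View pics/top0.png

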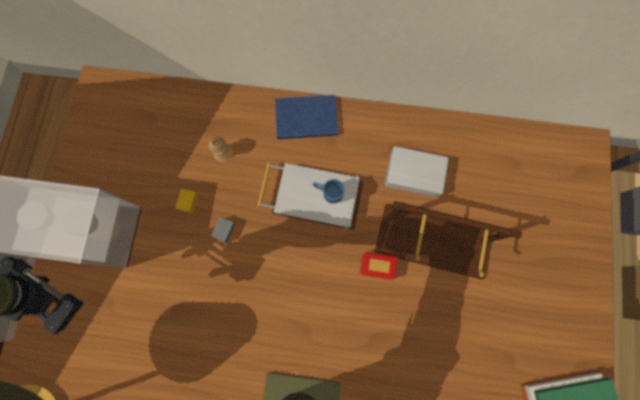

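The scene holds one blue cup (top image, about 333,190), a yellow riser (186,200), a grey riser (223,230), the red tin (379,266), the stand with its bar to the left (264,185), and the rack with two hooks (420,237 and 485,252). I'll zoom in for corners.

```bash
python3 - <<'E'
from h import *
s=load('top0'); im=s['img'][:,:,::-1]
c=cv2.resize(im[125:285,165:365],None,fx=4,fy=4,interpolation=cv2.INTER_CUBIC)[:600]; 
d=cv2.resize(im[190:290,350:510],None,fx=4,fy=4,interpolation=cv2.INTER_CUBIC)
cv2.imwrite('pics/c1.png',c[:,:800]);cv2.imwrite('pics/c2.png',d)
hsv=cv2.cvtColor(im,cv2.COLOR_BGR2HSV)
def reg(m,box,z,n):
    k=np.zeros_like(m);a,b,e,f=box;k[b:f,a:e]=m[b:f,a:e]
    cs=cv2.findContours(k,cv2.RETR_EXTERNAL,cv2.CHAIN_APPROX_NONE)[0]
    q=max(cs,key=cv2.contourArea)[:,0]
    P=np.array([px2w(s,u,v,z)[:2] for u,v in q],np.float32)
    print(n,cv2.minAreaRect(P),len(q))
reg(cv2.inRange(hsv,(20,150,100),(32,255,255)),(170,185,205,220),.03,'yellow')
reg(cv2.inRange(hsv,(0,0,60),(180,100,255)),(205,212,240,248),.035,'grey')
reg(cv2.inRange(hsv,(0,200,120),(8,255,255))|cv2.inRange(hsv,(172,200,120),(180,255,255)),(355,248,402,285),.048,'tin')
reg(cv2.inRange(hsv,(0,0,130),(180,70,255)),(268,160,362,232),.042,'plate')
E
```

```text
yellow ((0.5440236330032349, 0.4093855321407318), (0.05267355963587761, 0.061993032693862915), 85.02887725830078) 65
grey ((0.47376593947410583, 0.2856788635253906), (0.053528375923633575, 0.06296215951442719), 76.78199005126953) 67
tin ((0.4293641746044159, -0.16799473762512207), (0.09738516062498093, 0.06380962580442429), 88.94344329833984) 105
plate ((0.6130642890930176, 0.04940608888864517), (0.2606653571128845, 0.15040451288223267), 87.38671875) 376
```

View pics/c1.png

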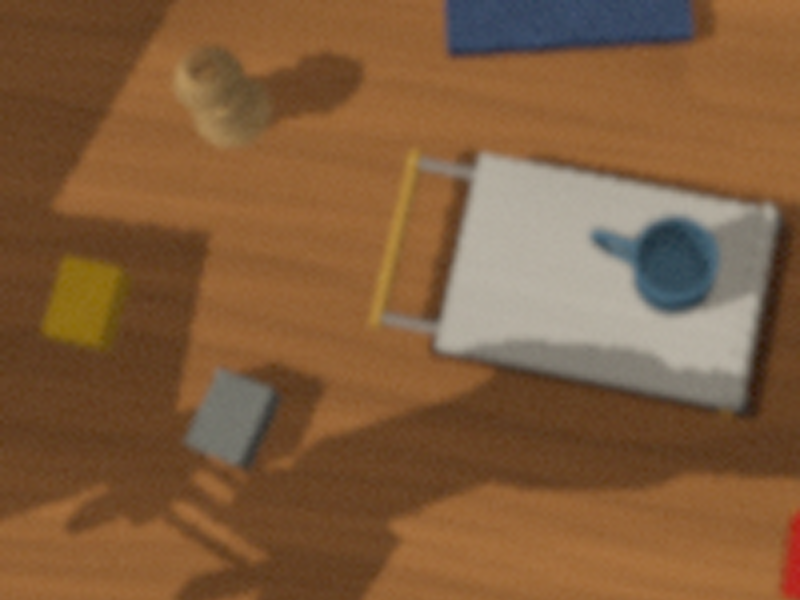

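View pics/c2.png

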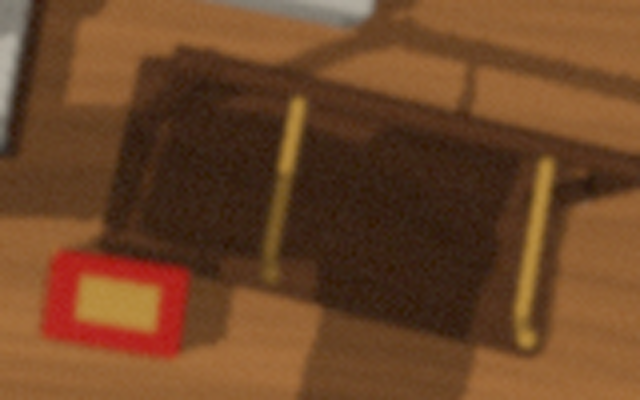

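```bash
python3 - <<'E'
from h import *
s=load('top0')
f=lambda x,y,z,o=(165,125): px2w(s,o[0]+(x+.5)/4-.5,o[1]+(y+.5)/4-.5,z)
C=[f(x,y,.042) for x,y in((482,155),(775,207),(742,410),(437,350))]
for a,b in((0,1),(1,2),(2,3),(3,0)):
    d=C[b]-C[a];print('edge',np.linalg.norm(d).round(4),np.degrees(np.arctan2(d[1],d[0])).round(1))
print('corners',np.round(C,3)[:,:2].tolist(), 'mean',np.mean(C,0).round(4))
B=[f(413,153,.036),f(376,322,.036)];print('bar',np.round(B,3).tolist(),np.mean(B,0).round(4),np.linalg.norm(B[1]-B[0]))
print('cup rim c',f(675,262,.112).round(4),'tip of handle',f(598,236,.09).round(4))
o=(350,190)
for n,a,b in(('L',(300,97),(271,278)),('R',(547,158),(526,343))):
    A=f(*a,.19,o);T=f(*b,.203,o);d=A-T;print(n,A.round(4),T.round(4),np.linalg.norm(d[:2]).round(4),np.degrees(np.arctan2(d[1],d[0])).round(1))
print('cakebox'); print('whisk',f(235,115,.0))
E
```

```text
edge 0.2202 -92.9
edge 0.1532 177.6
edge 0.2241 86.3
edge 0.1501 -3.9
corners [[0.691, 0.136], [0.68, -0.084], [0.527, -0.077], [0.541, 0.146]] mean [0.6097 0.0302 0.042 ]
bar [[0.688, 0.188, 0.036], [0.557, 0.194, 0.036]] [0.6223 0.1913 0.036 ] 0.13081727995784595
cup rim c [ 0.6116 -0.0162  0.112 ] tip of handle [0.6285 0.0397 0.09  ]
L [ 0.5618 -0.2503  0.19  ] [ 0.446  -0.2386  0.203 ] 0.1164 -5.8
R [ 0.5436 -0.4052  0.19  ] [ 0.4276 -0.3928  0.203 ] 0.1166 -6.1
cakebox
whisk [0.71051658 0.33629582 0.        ]
```

Emit:
step_arm:
  steps:
    - [[-3.5,-4.6,-1.2],[0,0,0]]
    - [[-3.5,-4.6,-1.2],[0,0,0]]
    - [[-3.5,-4.6,-1.2],[0,0,0]]
    - [[-3.5,-4.6,-1.2],[0,0,0]]
    - [[-3.5,-4.6,0],[0,0,0]]
    - [[-3.5,-4.6,0],[0,0,0]]
    - [[-3.5,-4.6,0],[0,0,0]]
    - [[-3.5,-4.6,0],[0,0,0]]
    - [[0,0,0],[0,0,10.5]]
    - [[0,0,0],[0,0,10.5]]
    - [[0,0,0],[0,0,10.5]]
    - [[0,0,0],[0,0,10.5]]
  claw: 1

```text
clock: 1.6
tool_pos: [0.3609, 0.1182, 0.2735]
eef_rot: [0.55, 0.835, -0.0, -0.0]
contact_force: [1.0, -0.8, -0.4]
opening: 1.006
finger_force: 0.0
```

Emit:
step_arm:
  steps:
    - [[0,0,0],[0,0,10.5]]
    - [[0,0,0],[0,0,10.5]]
    - [[0,0,0],[0,0,10.5]]
    - [[0,0,0],[0,0,9]]
    - [[0,0,0],[0,0,0]]

```text
clock: 2.22
tool_pos: [0.3609, 0.1184, 0.2735]
eef_rot: [0.803, 0.596, -0.0, 0.0]
contact_force: [-0.2, 0.1, -0.2]
opening: 0.999
finger_force: 0.0
```

```bash
python3 - <<'E'
from h import *
p,q=pose();print(p,q.as_matrix().round(3).tolist(),delta([.60,-.025,.25]),np.round(sensors.get_state()['q'],2))
E
```

```text
[0.36092063 0.11843427 0.27348563] [[0.289, 0.957, -0.0], [0.957, -0.289, -0.0], [-0.0, -0.0, -1.0]] [-6.83 27.03  2.35] [-0.56  0.3   0.17  2.19 -0.08  0.66 -0.63]
```

Emit:
step_arm:
  steps:
    - [[-1.2,4.5,0],[0,0,0]]
    - [[-1.2,4.5,0],[0,0,0]]
    - [[-1.2,4.5,0],[0,0,0]]
    - [[-1.1,4.5,0],[0,0,0]]
    - [[-1.1,4.5,0],[0,0,0]]
    - [[-1.0,4.5,0],[0,0,0]]
    - [[0,0,0],[0,0,0]]

```text
clock: 3.1
tool_pos: [0.6016, -0.0279, 0.2728]
eef_rot: [0.804, 0.595, -0.0, 0.001]
contact_force: [-0.4, -0.1, -0.1]
opening: 1.003
finger_force: 0.0
```

```bash
python3 - <<'E'
from h import *
s=snap('wrist','w1');print(pose()[0],s['fx'],s['position'],rot(s).round(3).tolist())
E
```

```text
[ 0.59985148 -0.0260902   0.2727915 ] 293.53577013183957 [0.62346451 0.03862689 0.43270358] [[0.957, -0.281, -0.078], [-0.291, -0.92, -0.262], [0.002, 0.273, -0.962]]
```

View pics/w1.png

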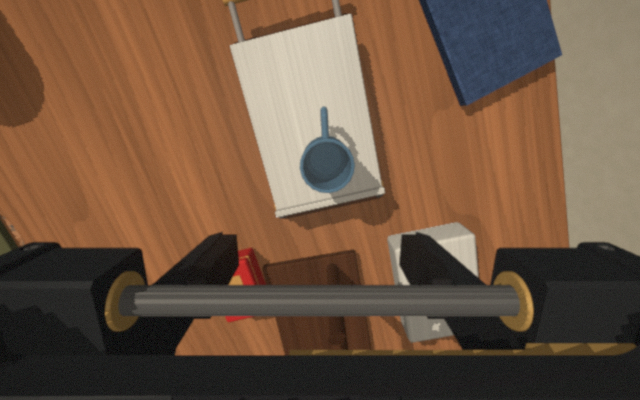

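Wrist view shows the cup rim centred near (327,164), handle tip (324,109), plate free corners (232,44) and (350,15), ledge corners (277,215) and (383,190), and whole cup free of obstacles.

```bash
python3 - <<'E'
from h import *
s=load('w1')
im=s['img'][:,:,::-1];hsv=cv2.cvtColor(im,cv2.COLOR_BGR2HSV)
m=cv2.inRange(hsv,(95,90,20),(115,255,200));m[:,:260]=0;m[:,400:]=0;m[:90]=0;m[215:]=0
ys,xs=np.nonzero(m);print('mask',xs.min(),xs.max(),ys.min(),ys.max())
rc=px2w(s,327,164,.112);ht=px2w(s,324,109,.08);h2=px2w(s,324,109,.09)
print('rim',rc.round(4),[ (px2w(s,u,v,.112)[:2]).round(4).tolist() for u,v in((300,163),(354,163))])
for h in(ht,h2):
    d=h-rc;print(h.round(4),np.linalg.norm(d[:2]).round(4),np.degrees(np.arctan2(d[1],d[0])).round(1))
C=[px2w(s,u,v,z) for u,v,z in((232,44,.042),(350,15,.042),(383,191,.054),(277,216,.054))]
print(np.round(C,4).tolist())
for a,b in((0,1),(1,2),(2,3),(3,0)):
    d=C[b]-C[a];print(np.linalg.norm(d[:2]).round(4),np.degrees(np.arctan2(d[1],d[0])).round(1))
print('mean',np.mean(C,0).round(4))
E
```

```text
Traceback (most recent call last):
ValueError: zero-size array to reduction operation minimum which has no identity
```

```bash
python3 - <<'E'
from h import *
s=load('w1')
rc=px2w(s,327,164,.112)
print('rim',rc.round(4),[ (px2w(s,u,v,.112)[:2]).round(4).tolist() for u,v in((300,163),(354,163),(327,136),(327,192))])
for h in(px2w(s,324,107,.08),px2w(s,324,107,.09)):
    d=h-rc;print(h.round(4),np.linalg.norm(d[:2]).round(4),np.degrees(np.arctan2(d[1],d[0])).round(1))
C=[px2w(s,u,v,z) for u,v,z in((232,44,.042),(350,15,.042),(383,191,.054),(277,216,.054))]
print(np.round(C,4).tolist())
for a,b in((0,1),(1,2),(2,3),(3,0)):
    d=C[b]-C[a];print(np.linalg.norm(d[:2]).round(4),np.degrees(np.arctan2(d[1],d[0])).round(1))
print('mean',np.mean(C,0).round(4), delta([rc[0],rc[1],.092]))
E
```

```text
rim [ 0.6177 -0.0134  0.112 ] [[0.5897, -0.0037], [0.6464, -0.021], [0.6263, 0.0155], [0.6087, -0.0439]]
[0.6325 0.0455 0.08  ] 0.0607 75.9
[0.6323 0.0453 0.09  ] 0.0605 76.1
[[0.5484, 0.1478, 0.042], [0.6923, 0.1362, 0.042], [0.6777, -0.0793, 0.054], [0.5312, -0.0713, 0.054]]
0.1444 -4.6
0.2159 -93.9
0.1468 176.9
0.2198 85.5
mean [0.6124 0.0333 0.048 ] [ 1.74  1.36 18.08]
```

Emit:
step_arm:
  steps:
    - [[1.6,1.4,0],[0,0,-2]]
    - [[0,0,4],[0,0,0]]
    - [[0,0,4],[0,0,0]]
    - [[0,0,3],[0,0,0]]
    - [[0,0,2],[0,0,0]]
    - [[0,0,2],[0,0,0]]
    - [[0,0,1.5],[0,0,0]]
    - [[0,0,1.5],[0,0,0]]
    - [[0,0,0],[0,0,0]]

```text
clock: 4.28
tool_pos: [0.6168, -0.0135, 0.0927]
eef_rot: [0.793, 0.61, -0.001, -0.001]
contact_force: [-0.6, -0.2, -0.2]
opening: 1.001
finger_force: 0.0
```

Emit:
step_arm:
  steps:
    - [[0,0,0],[0,0,0]]
    - [[0,0,0],[0,0,0]]
    - [[0,0,0],[0,0,0]]
    - [[0,0,0],[0,0,0]]
    - [[0,0,0],[0,0,0]]
    - [[0,0,0],[0,0,0]]
    - [[0,0,0],[0,0,0]]
    - [[0,0,0],[0,0,0]]
  claw: -0.2
  grip_force: 12

```text
clock: 5.28
tool_pos: [0.6178, -0.0137, 0.094]
eef_rot: [0.793, 0.61, 0.0, -0.0]
contact_force: [-1.9, -0.4, 5.3]
opening: 0.67
finger_force: 12.0
```

Emit:
step_arm:
  steps:
    - [[0,0,-2],[0,0,0]]
    - [[0,0,-4],[0,0,0]]
    - [[0,0,-5],[0,0,0]]
    - [[0,0,-5],[0,0,-4.3]]
    - [[0,0,-4],[0,0,-4.3]]
    - [[0,-4,0],[0,0,0]]
    - [[0,-4,0],[0,0,0]]
    - [[0,-4,0],[0,0,0]]
    - [[0,-4,0],[0,0,0]]
    - [[0,-3.3,0],[0,0,0]]
    - [[0,0,0],[0,0,0]]

```text
clock: 6.65
tool_pos: [0.4233, 0.0073, 0.2934]
eef_rot: [0.745, 0.667, -0.001, -0.001]
contact_force: [0.5, -0.3, -0.8]
opening: 0.672
finger_force: 12.0
```

Emit:
step_arm:
  steps:
    - [[-4,0,0],[0,0,0]]
    - [[-4,0,0],[0,0,0]]
    - [[-4,0,0],[0,0,0]]
    - [[-4,0,0],[0,0,0]]
    - [[-4,0,0],[0,0,0]]
    - [[-4,0,0],[0,0,0]]
    - [[-4,0,0],[0,0,0]]
    - [[-4,0,0],[0,0,0]]
    - [[-4,0,0],[0,0,0]]
    - [[-4,0,0],[0,0,0]]
    - [[-4,0,0],[0,0,0]]
    - [[0,0,0],[0,0,0]]

```text
clock: 8.15
tool_pos: [0.3764, -0.4345, 0.2929]
eef_rot: [0.747, 0.665, -0.001, 0.001]
contact_force: [0.3, 0.3, -1.4]
opening: 0.671
finger_force: 12.0
```

```bash
python3 - <<'E'
from h import *
s=snap('wrist','w2');snap('top','t2')
p,q=pose();print(p,q.as_matrix().round(3).tolist(),sensors.get_state()['opening'],s['position'])
E
```

```text
[ 0.37792799 -0.4303037   0.29288573] [[0.11, 0.994, -0.0], [0.994, -0.11, 0.001], [0.001, -0.0, -1.0]] 0.6703147163895976 [ 0.38614368 -0.36518692  0.45266696]
```

View pics/w2.png

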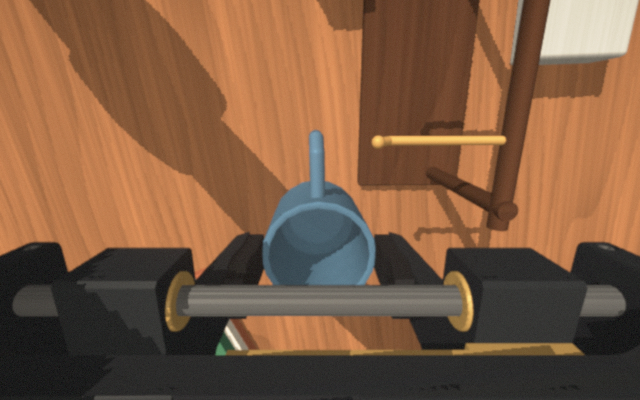

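Wrist view shows the cup held with its handle ahead (tip 316,130) and the right hook lying level: tip at (379,141), root at (504,140).

```bash
python3 - <<'E'
from h import *
s=load('w2');p,q=pose()
T=px2w(s,379,141,.203);A=px2w(s,504,140,.19);d=A-T
print('hook',T.round(4),A.round(4),np.linalg.norm(d[:2]),np.degrees(np.arctan2(d[1],d[0])))
H=px2w(s,316,131,p[2]-.012);d=H-p;print('handle',H,np.linalg.norm(d[:2]),np.degrees(np.arctan2(d[1],d[0])))
print('rim',px2w(s,319,249,p[2]+.018))
L=q.inv().apply(H-p);Ht=q.inv().apply(T-p);print('in tool: handle tip',L.round(4),'hook tip',Ht.round(4),'root',q.inv().apply(A-p).round(4))
E
```

```text
hook [ 0.4339 -0.3921  0.203 ] [ 0.5458 -0.4053  0.19  ] 0.11264402506332821 -6.730103944097012
handle [ 0.38359051 -0.3739559   0.28088573] 0.05663161113539119 84.26148129188505
rim [ 0.37845676 -0.43302344  0.31088573]
in tool: handle tip [ 0.0566 -0.0006  0.012 ] hook tip [0.0441 0.0514 0.0899] root [0.0433 0.1641 0.1029]
```

Emit:
step_arm:
  steps:
    - [[0.4,0,3],[0,0,0]]
    - [[0,0,3],[0,0,0]]
    - [[0,0,2.1],[0,0,0]]
    - [[0,0,0],[0,0,0]]
    - [[0,0,0],[0,0,0]]
    - [[0,1.5,0],[0,0,0]]
    - [[0,1.5,0],[0,0,0]]
    - [[0,0,0],[0,0,0]]
    - [[0,0,0],[0,0,0]]

```text
clock: 9.38
tool_pos: [0.4078, -0.4293, 0.2125]
eef_rot: [0.745, 0.667, -0.0, -0.0]
contact_force: [-0.8, -0.5, -2.0]
opening: 0.67
finger_force: 12.0
```

```bash
python3 - <<'E'
from h import *
s=snap('wrist','w3');p,q=pose();print(p)
c=snap('scene','s3');u,v=w2px(c,p+[0,0,0]).astype(int);print(u,v)
a=cv2.resize(c['img'][max(v-40,0):v+60,u-50:u+90,::-1],None,fx=4,fy=4,interpolation=cv2.INTER_CUBIC)
b=cv2.resize(s['img'][60:260,200:440,::-1],None,fx=2,fy=2,interpolation=cv2.INTER_CUBIC)
h=400;b=cv2.resize(b,(240,200));o=np.zeros((600,560,3),np.uint8);o[:400,:560]=a;o[400:,:240]=b;cv2.imwrite('pics/m3.png',o)
E
```

```text
[ 0.40743337 -0.429372    0.21248324]
179 274
```

View pics/m3.png

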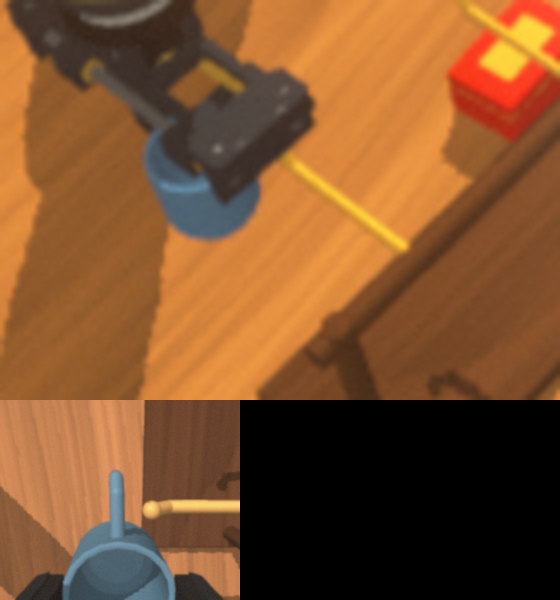

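The handle (full-frame tip 316,131) lies just left of the hook tip (351,170), and the hook appears roughly mid-handle. I'll compute it.

```bash
python3 - <<'E'
from h import *
s=load('w3');p,q=pose()
f=lambda u,v,z:q.inv().apply(px2w(s,u,v,z)-p).round(4)
print('tip',f(351,170,.203),'level rod',f(410,166,.19),'handle out',f(316,131,p[2]-.012),'rim c',f(318,236+12,p[2]+.018))
E
```

```text
tip [0.0392 0.021  0.0095] level rod [0.0394 0.0593 0.0225] handle out [0.0613 0.0005 0.012 ] rim c [ 0.0025  0.0018 -0.018 ]
```

Emit:
step_arm:
  steps:
    - [[-0.2,0,0],[0,0,0]]
    - [[0,1,0],[0,0,0]]
    - [[0,1,0],[0,0,0]]
    - [[0,0.8,0],[0,0,0]]
    - [[0,0,0],[0,0,0]]
    - [[0,0,0],[0,0,0]]

```text
clock: 10.22
tool_pos: [0.4352, -0.4344, 0.2125]
eef_rot: [0.745, 0.667, -0.0, -0.0]
contact_force: [-0.8, 0.2, -1.6]
opening: 0.671
finger_force: 12.0
```

Emit:
step_arm:
  steps:
    - [[0,1,0],[0,0,0]]
    - [[0,1,0],[0,0,0]]
    - [[0,0.8,0],[0,0,0]]
    - [[0,0,0],[0,0,0]]
    - [[0,0,0.5],[0,0,0]]
    - [[0,0,0.5],[0,0,0]]
    - [[0,0,0],[0,0,0]]
    - [[0,0,0],[0,0,0]]

```text
clock: 11.22
tool_pos: [0.4633, -0.4376, 0.2026]
eef_rot: [0.745, 0.667, 0.0, -0.0]
contact_force: [0.2, 1.2, -2.5]
opening: 0.675
finger_force: 12.0
```

Emit:
step_arm:
  steps:
    - [[0,0,0.3],[0,0,0]]
    - [[0,0,0.3],[0,0,0]]
    - [[0,0,0.2],[0,0,0]]
    - [[0,0,0],[0,0,0]]
    - [[0,0,0],[0,0,0]]

```text
clock: 11.85
tool_pos: [0.4634, -0.4375, 0.1946]
eef_rot: [0.745, 0.667, 0.0, 0.0]
contact_force: [0.2, -0.1, -1.7]
opening: 0.671
finger_force: 12.0
```

```bash
python3 - <<'E'
from h import *
s=snap('wrist','w4');p,q=pose();print(p,sensors.get_state()['contact_force'])
cv2.imwrite('pics/m4.png',cv2.resize(s['img'][80:280,200:520,::-1],None,fx=1.5,fy=1.5,interpolation=cv2.INTER_CUBIC))
E
```

```text
[ 0.46344417 -0.43754989  0.19465901] [-1.10284919e-01  6.43404844e-04 -1.86945739e+00]
```

View pics/m4.png

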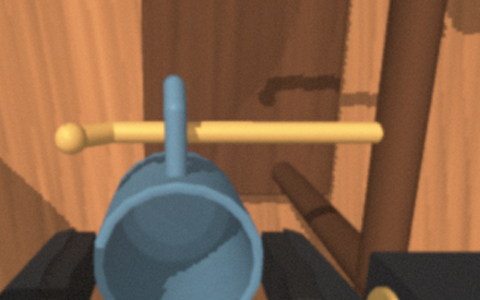

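The hook rod passes under the handle's upper rod (crop 175,130), tip clear on the left, so the loop is threaded. Lower slightly and release.

Emit:
step_arm:
  steps:
    - [[0,0,0.2],[0,0,0]]
    - [[0,0,0.1],[0,0,0]]
    - [[0,0,0],[0,0,0]]

```text
clock: 12.28
tool_pos: [0.4634, -0.4375, 0.1915]
eef_rot: [0.745, 0.667, 0.0, -0.0]
contact_force: [-0.2, 0.4, 0.2]
opening: 0.67
finger_force: 12.0
```

Emit:
step_arm:
  steps:
    - [[0,0,0],[0,0,0]]
    - [[0,0,0],[0,0,0]]
    - [[0,0,0],[0,0,0]]
    - [[0,0,0],[0,0,0]]
    - [[0,0,0],[0,0,0]]
    - [[0,0,-2],[0,0,0]]
    - [[0,0,-4],[0,0,0]]
    - [[0,0,-5],[0,0,0]]
    - [[0,0,0],[0,0,0]]
    - [[0,0,0],[0,0,0]]
    - [[0,0,0],[0,0,0]]
  claw: 1

```text
clock: 13.65
tool_pos: [0.4628, -0.4367, 0.3]
eef_rot: [0.745, 0.667, -0.0, -0.002]
contact_force: [-0.0, 0.3, -0.1]
opening: 1.001
finger_force: 0.0
```

```bash
python3 - <<'E'
from h import *
s=snap('wrist','w5');p,q=pose();print(p)
c=snap('scene','s5');t=snap('top','t5')
cv2.imwrite('pics/m5.png',np.hstack([cv2.resize(c['img'][200:380,130:330,::-1],None,fx=2,fy=2),s['img'][40:400,150:550,::-1]]))
E
```

```text
[ 0.46284549 -0.43685634  0.30009462]
```

View pics/m5.png

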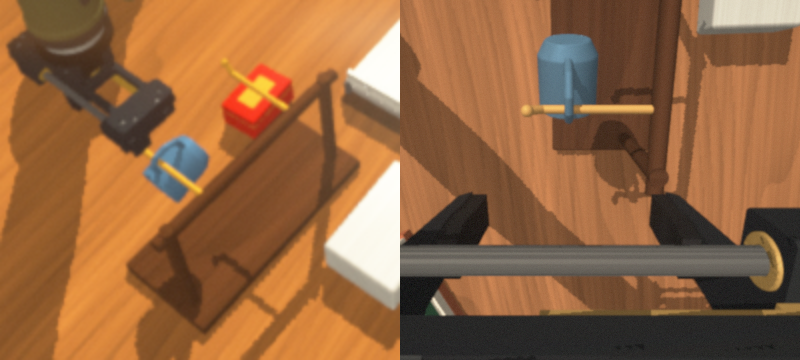

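The cup hangs freely on the right hook (both views). Next: the bar.

Emit:
step_arm:
  steps:
    - [[0,0,0],[0,0,-10.3]]
    - [[0,0,0],[0,0,-10.3]]
    - [[0,0,0],[0,0,-10.3]]
    - [[0,0,0],[0,0,-10.3]]
    - [[0,0,0],[0,0,-10.3]]
    - [[0,0,0],[0,0,-10.3]]
    - [[0,0,0],[0,0,-10.3]]
    - [[0,0,0],[0,0,-10.3]]
    - [[0,0,0],[0,0,-9.9]]
    - [[0,0,0],[0,0,0]]
  claw: -0.1

```text
clock: 15.05
tool_pos: [0.4631, -0.4376, 0.301]
eef_rot: [0.036, 0.999, 0.001, -0.0]
contact_force: [0.2, 0.0, 0.6]
opening: 0.451
finger_force: 0.0
```

Emit:
step_arm:
  steps:
    - [[-0.9,5.2,0],[0,0,0]]
    - [[-0.9,5.2,0],[0,0,0]]
    - [[-0.9,5.2,0],[0,0,0]]
    - [[-0.9,5.2,0],[0,0,0]]
    - [[-0.9,5.2,0],[0,0,0]]
    - [[-0.9,5.2,0],[0,0,0]]
    - [[-0.9,5.2,0],[0,0,0]]
    - [[-0.9,5.2,0],[0,0,0]]
    - [[-0.9,5.2,0],[0,0,0]]
    - [[-0.9,5.2,0],[0,0,0]]
    - [[-0.9,5.2,0],[0,0,0]]
    - [[-0.9,3,3],[0,0,0]]

```text
clock: 16.55
tool_pos: [0.6145, 0.1602, 0.2733]
eef_rot: [0.035, 0.999, 0.002, 0.002]
contact_force: [-0.3, 0.7, 0.1]
opening: 0.453
finger_force: 0.0
```

```bash
python3 - <<'E'
from h import *
s=snap('wrist','w6');p,q=pose();print(p,q.as_matrix().round(3).tolist(),np.round(sensors.get_state()['q'],2)); print(delta([.621,.190,.25]))
cv2.imwrite('pics/w6.png',s['img'][:,:,::-1])
E
```

```text
[0.61207903 0.16340858 0.26749386] [[-0.998, 0.066, -0.003], [0.066, 0.998, 0.004], [0.004, 0.004, -1.0]] [-0.18  0.66 -0.28  1.48  0.2   1.03  1.  ]
[-0.72  2.7   1.76]
```

View pics/w6.png

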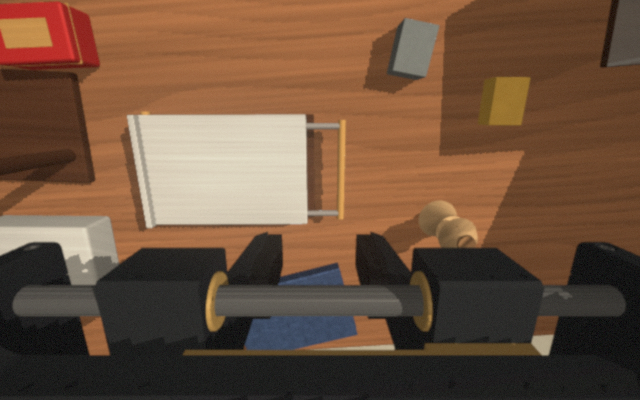

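Wrist view: bar from (343,120) to (340,219), plate free edge corners (308,115)/(307,224), grey riser around (413,48), yellow (505,101), whisk holder (445,220).

```bash
python3 - <<'E'
from h import *
s=load('w6');p,q=pose()
f=lambda u,v,z:px2w(s,u,v,z)
a,b=f(343,120,.036),f(340,219,.036);print('bar',a.round(4),b.round(4),((a+b)/2).round(4),np.linalg.norm(a-b).round(4),np.degrees(np.arctan2((b-a)[1],(b-a)[0])).round(2))
a,b=f(308,115,.042),f(307,224,.042);print('edge',a.round(4),b.round(4),((a+b)/2).round(4),np.degrees(np.arctan2((b-a)[1],(b-a)[0])).round(2),np.linalg.norm(a-b).round(4))
a,b=f(128,115,.054),f(148,227,.054);print('ledge end',a.round(4),b.round(4),((a+b)/2).round(4),np.degrees(np.arctan2((b-a)[1],(b-a)[0])).round(2),np.linalg.norm(a-b).round(4))
im=s['img'][:,:,::-1];hsv=cv2.cvtColor(im,cv2.COLOR_BGR2HSV)
def reg(m,box,z,n):
    k=np.zeros_like(m);x0,y0,x1,y1=box;k[y0:y1,x0:x1]=m[y0:y1,x0:x1]
    qq=max(cv2.findContours(k,cv2.RETR_EXTERNAL,cv2.CHAIN_APPROX_NONE)[0],key=cv2.contourArea)[:,0]
    print(n,cv2.boundingRect(qq),cv2.minAreaRect(np.array([f(u,v,z)[:2] for u,v in qq],np.float32)))
reg(cv2.inRange(hsv,(18,150,60),(35,255,255)),(470,60,545,140),.03,'yellow')
reg(cv2.inRange(hsv,(0,0,40),(180,80,255)),(380,10,445,90),.035,'grey')
print('whisk base',f(437,215,0.01),f(470,240,.095))
print(hsv[100,510],hsv[100,490],hsv[48,415],hsv[55,396])
E
```

```text
bar [0.5554 0.1966 0.036 ] [0.6924 0.1858 0.036 ] [0.6239 0.1912 0.036 ] 0.1374 -4.49
edge [0.5459 0.1516 0.042 ] [0.6943 0.1383 0.042 ] [0.6201 0.145  0.042 ] -5.14 0.149
ledge end [ 0.5303 -0.0703  0.054 ] [ 0.6785 -0.0798  0.054 ] [ 0.6044 -0.075   0.054 ] -3.7 0.1485
yellow (478, 77, 53, 48) ((0.5462207198143005, 0.40712815523147583), (0.05844402313232422, 0.058729805052280426), 85.49292755126953)
grey (387, 18, 52, 61) ((0.4775841534137726, 0.28568753600120544), (0.04912670701742172, 0.06433087587356567), 75.49945831298828)
whisk base [0.70611875 0.33534276 0.01      ] [0.71006674 0.34352351 0.095     ]
[ 19 177 154] [ 20 170 108] [ 25  25 131] [ 20  22 106]
```

Emit:
step_arm:
  steps:
    - [[-0.9,2.9,2],[0,0,0]]
    - [[0,0,4],[0,0,0]]
    - [[0,0,4],[0,0,0]]
    - [[0,0,4],[0,0,0]]
    - [[0,0,4],[0,0,0]]
    - [[0,0,1],[0,0,0]]
    - [[0,0,0],[0,0,0]]
    - [[0,0,0],[0,0,0]]

```text
clock: 17.6
tool_pos: [0.6254, 0.1843, 0.0834]
eef_rot: [0.035, 0.999, 0.001, 0.001]
contact_force: [-0.3, 0.4, -0.5]
opening: 0.452
finger_force: 0.0
```

```bash
python3 - <<'E'
from h import *
p,q=pose();print(delta([.6227,.1918,.036]),q.as_matrix()[:,1].round(3),q.as_matrix()[:,2].round(3))
E
```

```text
[0.33 0.72 4.74] [0.071 0.998 0.001] [ 0.003  0.001 -1.   ]
```

Emit:
step_arm:
  steps:
    - [[0.3,0.7,0],[0,0,0]]
    - [[0,0,0],[0,0,0]]
    - [[0,0,2],[0,0,0]]
    - [[0,0,1.5],[0,0,0]]
    - [[0,0,1.1],[0,0,0]]
    - [[0,0,0],[0,0,0]]
    - [[0,0,0],[0,0,0]]

```text
clock: 18.48
tool_pos: [0.6218, 0.1911, 0.0357]
eef_rot: [0.035, 0.999, 0.0, 0.0]
contact_force: [-0.2, 0.8, 0.4]
opening: 0.45
finger_force: 0.0
```

Emit:
step_arm:
  steps:
    - [[0,0,0],[0,0,0]]
    - [[0,0,0],[0,0,0]]
    - [[0,0,0],[0,0,0]]
    - [[0,0,0],[0,0,0]]
    - [[0,0,0],[0,0,0]]
    - [[0,0,0],[0,0,0]]
  claw: -1
  grip_force: 25

```text
clock: 19.23
tool_pos: [0.6216, 0.191, 0.0356]
eef_rot: [0.035, 0.999, 0.0, -0.0]
contact_force: [0.5, -0.0, 0.3]
opening: 0.006
finger_force: 0.0
```

```bash
python3 - <<'E'
from h import *
s=snap('wrist','w7');c=snap('scene','s7');p,q=pose()
u,v=w2px(c,p).astype(int);print(u,v)
a=cv2.resize(c['img'][v-60:v+60,u-70:u+70,::-1],None,fx=3,fy=3,interpolation=cv2.INTER_CUBIC)
b=s['img'][40:400,120:500,::-1]
cv2.imwrite('pics/m7.png',np.hstack([a,b]))
E
```

```text
369 196
```

View pics/m7.png

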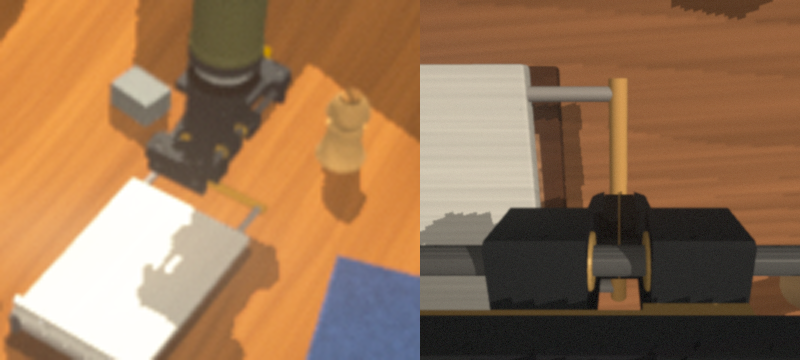

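```bash
python3 - <<'E'
from h import *
s=load('w7');p,q=pose();print(p,sensors.get_state()['opening'],sensors.get_state()['finger_force'])
for n,o in(('tcp',(0,0,0)),('tip',(0,0,.019)),('tip camside',(.009,0,.019)),('tcp camside',(.009,0,0)),('bar end far',(.06,0,0)),('bar end near',(-.06,0,0))):
    u=w2px(s,p+q.apply(o));print(n,(u-[120,40]+[420,0]).round(1))
E
```

```text
[0.62156107 0.1910076  0.03559193] 0.006795080445295005 0.0
tcp [619.6 196.4]
tip [619.5 184.8]
tip camside [619.5 171.7]
tcp camside [619.6 182. ]
bar end far [619.7  91.9]
bar end near [619.5 282.8]
```

Emit:
step_arm:
  steps:
    - [[0,0,-0.5],[0,0,0]]
    - [[0,0,-0.5],[0,0,0]]
    - [[0,0,0],[0,0,0]]

```text
clock: 19.7
tool_pos: [0.622, 0.1912, 0.0464]
eef_rot: [0.035, 0.999, 0.0, 0.001]
contact_force: [-0.5, -0.3, 0.1]
opening: 0.005
finger_force: 0.0
```

```bash
python3 - <<'E'
from h import *
s=snap('wrist','w8')
a,b=load('w7')['img'][80:340,220:420,::-1],s['img'][80:340,220:420,::-1]
cv2.imwrite('pics/m8.png',cv2.resize(np.hstack([a,b]),None,fx=2,fy=2,interpolation=cv2.INTER_CUBIC))
E
```

```text
(no output)
```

View pics/m8.png

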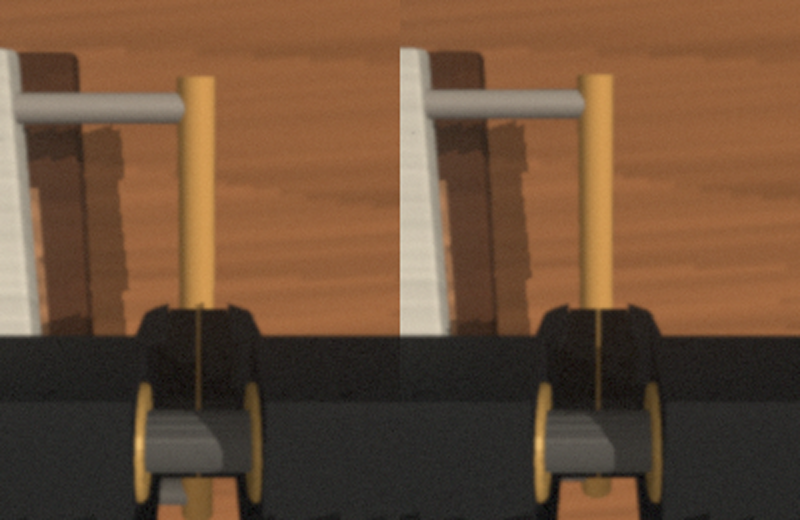

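Emit:
step_arm:
  steps:
    - [[0,0,0.4],[0,0,0]]
    - [[0,0,0.4],[0,0,0]]
    - [[0,0,0.2],[0,0,0]]
    - [[0,0,0.1],[0,0,0]]
    - [[0,0,0.1],[0,0,0]]
    - [[0,0,0.1],[0,0,0]]
    - [[0,0,0],[0,0,0]]

```text
clock: 20.62
tool_pos: [0.6216, 0.191, 0.0326]
eef_rot: [0.035, 0.999, 0.0, -0.0]
contact_force: [1.1, 0.8, -0.1]
opening: 0.004
finger_force: 0.0
```

```bash
python3 - <<'E'
from h import *
s=load('w1');st=sensors.get_state();print(st['contact_force'])
# camera offset in tool frame (static)
s=load('w8');p,q=pose()
for nm in('w5','w8'):
    s=load(nm)
    print(nm,s['position'])
print('cam in tool now',q.inv().apply(load('w8')['position']-np.array([.622,.1912,.0464])))
E
```

```text
[ 1.08211783  0.84525174 -0.13207149]
w5 [ 0.4723795  -0.3681892   0.46011994]
w8 [0.55355581 0.19530609 0.20622923]
cam in tool now [ 0.06856722 -0.0006601  -0.15982788]
```

Emit:
step_arm:
  steps:
    - [[0,0,0],[0,0,0]]
    - [[0,0,0],[0,0,0]]
    - [[0,0,0],[0,0,0]]
    - [[0,0.4,0],[0,0,0]]
    - [[0,0.4,0],[0,0,0]]
    - [[0,0.4,0],[0,0,0]]
    - [[0,0,0],[0,0,0]]
  claw: -0.6

```text
clock: 21.5
tool_pos: [0.6223, 0.2039, 0.0326]
eef_rot: [0.034, 0.999, 0.0, 0.0]
contact_force: [0.1, -0.1, -0.2]
opening: 0.199
finger_force: 0.0
```

Emit:
step_arm:
  steps:
    - [[0,0.3,0],[0,0,0]]
    - [[0,0.3,0],[0,0,0]]
    - [[0,0.3,0],[0,0,0]]
    - [[0,0,0],[0,0,0]]
    - [[0,0,0],[0,0,0]]

```text
clock: 22.12
tool_pos: [0.623, 0.2118, 0.0326]
eef_rot: [0.035, 0.999, -0.0, -0.0]
contact_force: [0.5, -0.3, -0.3]
opening: 0.202
finger_force: 0.0
```

```bash
python3 - <<'E'
from h import *
s=snap('wrist','w9');c=snap('scene','s9');p,q=pose()
a=cv2.resize(c['img'][150:250,310:420,::-1],None,fx=3.6,fy=3.6,interpolation=cv2.INTER_CUBIC)
b=s['img'][40:400,120:500,::-1]
cv2.imwrite('pics/m9.png',np.hstack([a,b]))
E
```

```text
(no output)
```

View pics/m9.png

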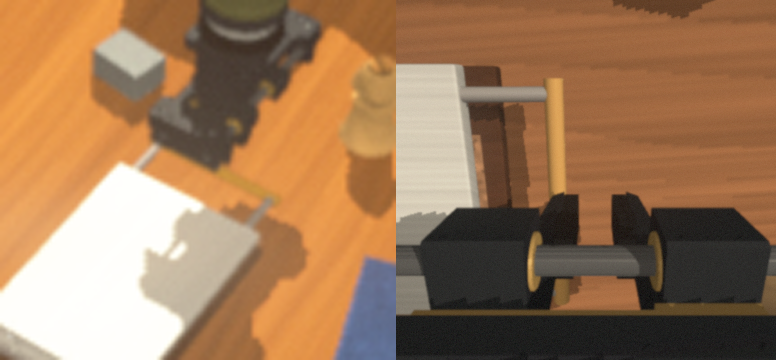

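The fingers visibly pass over the bar (wrist crop 557,195), so the tips are higher than the reported pose implies. Check against the scene camera.

```bash
python3 - <<'E'
from h import *
c=load('s9');p,q=pose();print(p)
for n,o in(('tcp',(0,0,0)),('tip',(0,0,.019)),('tip-x',(-.009,-.02,.019)),('tip-20',(-.009,-.02,-.02))):
    print(n,((w2px(c,p+q.apply(o))-[310,150])*3.6).round(0))
for n,w in(('bar end far',p*0+[.6227+.068,.1918-.005,.036]),('near',[.6227-.068,.1918+.005,.036])):
    print(n,((w2px(c,w)-[310,150])*3.6).round(0))
s=load('w9');print(s['cy'],s['cx']); print(sensors.get_state()['q'])
E
```

```text
[0.62304732 0.21178853 0.03262805]
tcp [226. 157.]
tip [225. 171.]
tip-x [222. 188.]
tip-20 [225. 159.]
bar end far [280. 199.]
near [154. 137.]
198.69595296032668 318.7127309406844
[-0.29357423  0.98405819 -0.19844611  1.57671056  0.29085792  0.61002812
  0.85587133]
```

Emit:
step_arm:
  steps:
    - [[0,0,-1.5],[0,0,0]]
    - [[0,0,0],[0,0,0]]
    - [[0,-2.1,0],[0,0,0]]
    - [[0,0,0],[0,0,0]]
    - [[0,0,1.0],[0,0,0]]
    - [[0,0,0.5],[0,0,0]]
    - [[0,0,0.3],[0,0,0]]
    - [[0,0,0.3],[0,0,0]]
    - [[0,0,0.2],[0,0,0]]
    - [[0,0,0],[0,0,0]]
  claw: -0.1

```text
clock: 23.48
tool_pos: [0.6215, 0.1911, 0.0246]
eef_rot: [0.035, 0.999, 0.0, -0.0]
contact_force: [0.3, 0.1, 0.3]
opening: 0.452
finger_force: 0.0
```

Emit:
step_arm:
  steps:
    - [[0,0,0.2],[0,0,0]]
    - [[0,0,0.2],[0,0,0]]
    - [[0,0,0.2],[0,0,0]]
    - [[0,0,0],[0,0,0]]

```text
clock: 23.98
tool_pos: [0.6214, 0.191, 0.0184]
eef_rot: [0.035, 0.999, -0.0, -0.0]
contact_force: [-0.2, 0.8, 0.9]
opening: 0.446
finger_force: 0.0
```

Emit:
step_arm:
  steps:
    - [[0,0,0.3],[0,0,0]]
    - [[0,0,0.3],[0,0,0]]
    - [[0,0,0.2],[0,0,0]]
    - [[0,0,0.2],[0,0,0]]
    - [[0,0,0],[0,0,0]]

```text
clock: 24.6
tool_pos: [0.6215, 0.191, 0.0085]
eef_rot: [0.035, 0.999, -0.0, -0.0]
contact_force: [0.4, 0.3, -0.5]
opening: 0.451
finger_force: 0.0
```

Emit:
step_arm:
  steps:
    - [[0,0,0],[0,0,0]]
    - [[0,0,0],[0,0,0]]
    - [[0,0,0],[0,0,0]]
    - [[0,0,0],[0,0,0]]
    - [[0,0,0],[0,0,0]]
  claw: -1

```text
clock: 25.22
tool_pos: [0.6216, 0.1907, 0.0087]
eef_rot: [0.035, 0.999, -0.0, -0.0]
contact_force: [-0.2, -0.7, 0.6]
opening: 0.102
finger_force: 25.0
```

Emit:
step_arm:
  steps:
    - [[0,-0.1,-1.3],[0,0,0]]
    - [[0,-0.17,-1.31],[0,0,0]]
    - [[0,-0.23,-1.29],[0,0,0]]
    - [[0,-0.3,-1.28],[0,0,0]]
    - [[0,-0.36,-1.26],[0,0,0]]
    - [[0,-0.42,-1.24],[0,0,0]]
    - [[0,-0.48,-1.21],[0,0,0]]
    - [[0,-0.54,-1.2],[0,0,0]]
    - [[0,0,0],[0,0,0]]
  grip_force: 40

```text
clock: 26.35
tool_pos: [0.6197, 0.1645, 0.1111]
eef_rot: [0.035, 0.999, -0.0, 0.0]
contact_force: [-0.4, -0.7, -0.1]
opening: 0.1
finger_force: 40.0
```

Emit:
step_arm:
  steps:
    - [[0,-0.6,-1.17],[0,0,0]]
    - [[0,-0.67,-1.13],[0,0,0]]
    - [[0,-0.72,-1.1],[0,0,0]]
    - [[0,-0.77,-1.06],[0,0,0]]
    - [[0,-0.82,-1.02],[0,0,0]]
    - [[0,-0.87,-0.98],[0,0,0]]
    - [[0,-0.92,-0.93],[0,0,0]]
    - [[0,-0.97,-0.89],[0,0,0]]
    - [[0,-1.01,-0.84],[0,0,0]]
    - [[0,-1.06,-0.79],[0,0,0]]
    - [[0,0,0],[0,0,0]]

```text
clock: 27.72
tool_pos: [0.6142, 0.0821, 0.2114]
eef_rot: [0.035, 0.999, 0.001, 0.001]
contact_force: [-1.7, 3.9, 6.4]
opening: 0.096
finger_force: 40.0
```

Emit:
step_arm:
  steps:
    - [[0,-1.09,-0.73],[0,0,0]]
    - [[0,-1.12,-0.68],[0,0,0]]
    - [[0,-1.15,-0.62],[0,0,0]]
    - [[0,-1.18,-0.57],[0,0,0]]
    - [[0,-0.9,-0.4],[0,0,0]]
    - [[0,0,0],[0,0,0]]
    - [[0,0,0],[0,0,0]]

```text
clock: 28.6
tool_pos: [0.6106, 0.029, 0.2419]
eef_rot: [0.034, 0.999, 0.002, 0.002]
contact_force: [-1.6, 5.3, 9.5]
opening: 0.094
finger_force: 40.0
```

Emit:
step_arm:
  steps:
    - [[0,0,0],[0,0,0]]
    - [[0,0,0],[0,0,0]]
    - [[0,0,0],[0,0,0]]
    - [[0,0,0],[0,0,0]]
    - [[0,0,-2],[0,0,0]]
    - [[0,0,-3],[0,0,0]]
    - [[0,3,-2],[0,0,0]]
    - [[0,4,0],[0,0,0]]
    - [[0,0,0],[0,0,0]]
  claw: -0.3

```text
clock: 29.72
tool_pos: [0.6144, 0.1014, 0.3088]
eef_rot: [0.032, 0.999, 0.002, -0.0]
contact_force: [-0.0, -0.5, -0.1]
opening: 0.348
finger_force: 0.0
```

Emit:
step_arm:
  steps:
    - [[3,3,0],[0,0,10.4]]
    - [[0,0,0],[0,0,10.4]]
    - [[0,0,0],[0,0,10.4]]
    - [[0,0,0],[0,0,10.4]]
    - [[0,0,0],[0,0,10.4]]
    - [[0,0,0],[0,0,10.4]]
    - [[0,0,0],[0,0,10.4]]
    - [[0,0,0],[0,0,10.4]]
    - [[0,0,0],[0,0,10.4]]
    - [[0,0,0],[0,0,6.4]]
    - [[0,0,0],[0,0,0]]
    - [[0,0,0],[0,0,0]]
  claw: 1

```text
clock: 31.22
tool_pos: [0.5871, 0.1281, 0.3085]
eef_rot: [0.788, 0.616, -0.0, 0.0]
contact_force: [-0.2, -0.1, -0.2]
opening: 1.001
finger_force: 0.0
```

```bash
python3 - <<'E'
from h import *
p,q=pose();print(p,q.as_matrix().round(3).tolist(),np.round(sensors.get_state()['q'],2)); print(delta([.475,.27,.25]))
s=snap('top','t9');im=s['img'][:,:,::-1];hsv=cv2.cvtColor(im,cv2.COLOR_BGR2HSV)
cs=cv2.findContours(cv2.inRange(hsv,(0,200,120),(8,255,255))|cv2.inRange(hsv,(172,200,120),(180,255,255)),cv2.RETR_EXTERNAL,cv2.CHAIN_APPROX_NONE)[0]
c=max(cs,key=cv2.contourArea)[:,0];print('tin',cv2.minAreaRect(np.array([px2w(s,u,v,.048)[:2] for u,v in c],np.float32)))
print('bar expect px',w2px(s,[.611,.029,.275]))
E
```

```text
[0.58707375 0.12810859 0.30847199] [[0.241, 0.971, -0.0], [0.971, -0.241, -0.0], [-0.001, -0.0, -1.0]] [-0.39  0.57  0.17  1.54 -0.11  1.04 -0.43]
[ 11.08 -14.29   5.85]
tin ((0.42982542514801025, -0.16880297660827637), (0.09588107466697693, 0.06285548955202103), 89.45378875732422)
bar expect px [316.23860017 171.32699079]
```

Emit:
step_arm:
  steps:
    - [[2.5,-3.5,1],[0,0,0]]
    - [[2.5,-3.5,1],[0,0,0]]
    - [[2.5,-3.5,1],[0,0,0]]
    - [[2.5,-3.5,1],[0,0,0]]
    - [[0,0,0],[0,0,0]]
    - [[0,0,0],[0,0,0]]

```text
clock: 32.02
tool_pos: [0.4762, 0.2589, 0.2689]
eef_rot: [0.788, 0.616, 0.0, 0.0]
contact_force: [0.3, -0.7, 1.0]
opening: 1.0
finger_force: 0.0
```

```bash
cat > blocks.py <<'E'
from h import *
from scipy.optimize import least_squares
def fit(s,z,x0,col):
    "fit 60x44 top face: hsv mask of bright top; returns x,y,yaw"
    im=s['img'][:,:,::-1];hsv=cv2.cvtColor(im,cv2.COLOR_BGR2HSV)
    # maximise gradient of label: use mean lab contrast inside/outside of whole-silhouette-free top face
    lab=cv2.GaussianBlur(cv2.cvtColor(im,cv2.COLOR_BGR2LAB),(3,3),0).astype(np.float32)
    u,v=np.meshgrid(np.linspace(-1,1,25),np.linspace(-1,1,25))
    def samp(x,y,a,k):
        c,sn=np.cos(a),np.sin(a);X=u*.03*k;Y=v*.022*k
        P=np.stack([x+c*X-sn*Y,y+sn*X+c*Y,0*X+z],-1).reshape(-1,3)
        q=(P-s['position'])@rot(s);U=s['fx']*q[:,0]/q[:,2]+s['cx'];V=s['fy']*q[:,1]/q[:,2]+s['cy']
        return cv2.remap(lab,U.astype(np.float32)[None],V.astype(np.float32)[None],1)[0]
    def score(t):
        i=samp(*t,.97);m=np.median(i,0);e=(abs(u)>.999)|(abs(v)>.999)
        o=samp(*t,1.12)[e.ravel()]
        return np.minimum(np.linalg.norm(i-m,axis=1),30).mean()-np.minimum(np.linalg.norm(o-m,axis=1),30).mean()
    b=np.array(x0);sb=score(b);rng=np.random.default_rng(0)
    for w in(1,.5,.25,.1):
        for _ in range(500):
            t=b+rng.normal(size=3)*[.012*w,.012*w,.12*w];f=score(t)
            if f<sb:b,sb=t,f
    return b,sb
E
python3 - <<'E'
from blocks import *
s=snap('wrist','w10');p,q=pose();print(p)
print('proj grey',w2px(s,[.4755,.2857,.035]),'yellow',w2px(s,[.545,.408,.03]))
g=fit(s,.035,[.4755,.2857,-.245],0);y=fit(s,.03,[.545,.408,-.087],0)
t=load('top0')
print('w grey',g,'yel',y);print('top grey',fit(t,.035,[.4755,.2857,-.245],0),'yel',fit(t,.03,[.545,.408,-.087],0))
c=s['img'][:,:,::-1].copy()
for (b,_),z in((g,.035),(y,.03)):
    R2=np.array([[np.cos(b[2]),-np.sin(b[2])],[np.sin(b[2]),np.cos(b[2])]])
    P=[w2px(s,[*(b[:2]+R2@np.array(k)),z]) for k in((.03,.022),(.03,-.022),(-.03,-.022),(-.03,.022))]
    cv2.polylines(c,[np.int32(P)],True,(0,0,255))
cv2.imwrite('pics/w10o.png',c)
print(delta([g[0][0],g[0][1],.1]))
E
```

```text
[0.47665408 0.25842779 0.26896625]
proj grey [311.77089027 149.9010372 ] yellow [342.11809563  37.79151064]
w grey (array([ 0.47573216,  0.290446  , -0.23678883]), np.float32(-26.709072)) yel (array([ 0.5468899 ,  0.41411177, -0.07615359]), np.float32(-25.632164))
top grey (array([ 0.47532495,  0.29097856, -0.26009325]), np.float32(-24.13874)) yel (array([ 0.54512087,  0.4127174 , -0.07252707]), np.float32(-24.332289))
[ 3.08 -0.89 16.9 ]
```

View pics/w10o.png

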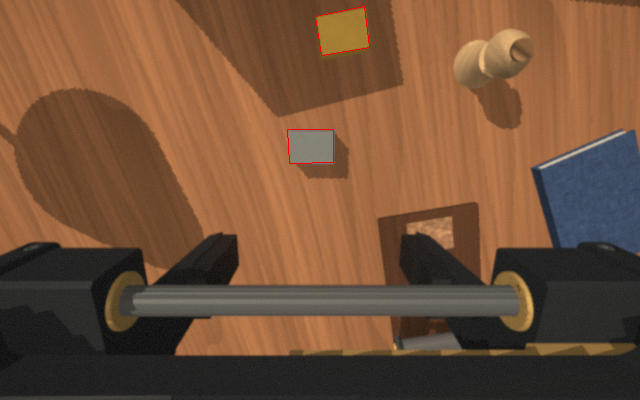

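The red fit outlines sit exactly on the grey (311,146) and yellow (343,31) top faces, with the pad visible at (430,235). Grasp the grey one.

Emit:
step_arm:
  steps:
    - [[3.1,-0.9,3],[0,0,0]]
    - [[0,0,5],[0,0,0]]
    - [[0,0,5],[0,0,0]]
    - [[0,0,4],[0,0,0]]
    - [[0,0,4],[0,0,0]]
    - [[0,0,2],[0,0,0]]
    - [[0,0,0],[0,0,0]]
    - [[0,0,1.2],[0,0,0]]
    - [[0,0,1],[0,0,0]]
    - [[0,0,0.8],[0,0,0]]
    - [[0,0,0.6],[0,0,0]]
    - [[0,0,0],[0,0,0]]

```text
clock: 33.58
tool_pos: [0.474, 0.2918, 0.0022]
eef_rot: [0.788, 0.616, -0.0, -0.0]
contact_force: [0.4, -0.9, 0.2]
opening: 1.004
finger_force: 0.0
```

Emit:
step_arm:
  steps:
    - [[0,0,0],[0,0,0]]
    - [[0,0,0],[0,0,0]]
    - [[0,0,0],[0,0,0]]
    - [[0,0,0],[0,0,0]]
    - [[0,0,0],[0,0,0]]
    - [[0,0,0],[0,0,0]]
  claw: 0
  grip_force: 20

```text
clock: 34.33
tool_pos: [0.4745, 0.292, 0.0028]
eef_rot: [0.788, 0.616, 0.0, 0.0]
contact_force: [-0.4, -0.1, 1.9]
opening: 0.68
finger_force: 20.0
```

Emit:
step_arm:
  steps:
    - [[0,0,-2],[0,0,0]]
    - [[0,0,-4],[0,0,0]]
    - [[0,0,-5],[0,0,-4.9]]
    - [[0,0,-5],[0,0,-4.9]]
    - [[0,0,-4],[0,0,0]]
    - [[-2,3.9,0],[0,0,0]]
    - [[-2.4,3.9,0],[0,0,0]]
    - [[-2.4,3.9,0],[0,0,0]]
    - [[-2.4,3.8,0],[0,0,0]]
    - [[0,0,0],[0,0,0]]
    - [[0,0,0],[0,0,0]]

```text
clock: 35.7
tool_pos: [0.6209, 0.1891, 0.2028]
eef_rot: [0.733, 0.681, -0.0, -0.001]
contact_force: [-0.3, 0.4, -2.3]
opening: 0.68
finger_force: 20.0
```

```bash
sed -i 's/def fit(s,z,x0,col):/def fit(s,z,x0,col=0,hx=.03,hy=.022,ko=1.12):/; s/X=u\*.03\*k;Y=v\*.022\*k/X=u*hx*k;Y=v*hy*k/; s/samp(\*t,1.12)/samp(*t,ko)/' blocks.py
python3 - <<'E'
from blocks import *
s=snap('wrist','w11');p,q=pose();print(p,q.as_matrix().round(3).tolist())
print('pad px',w2px(s,[.6176,.1152,.012]))
print('pad w11',fit(s,.012,[.6176,.1152,-.073],0,.034,.026));
for n in('w10','t9'): print(n,fit(load(n),.012,[.6176,.1152,-.073],0,.034,.026))
# held block top in tool frame
zt=p[2]-.0028+.035
b=fit(s,zt,[p[0],p[1],-.073]);print('held',b,q.inv().apply(np.array([*b[0][:2],zt])-p).round(4))
E
```

```text
[0.6206356  0.18989879 0.20277328] [[0.072, 0.997, -0.002], [0.997, -0.072, 0.001], [0.001, -0.002, -1.0]]
pad px [319.21357724 231.83325362]
pad w11 (array([ 0.57005075,  0.09879762, -0.0400663 ]), np.float32(-13.340519))
w10 (array([ 0.60180677,  0.09049984, -0.2638899 ]), np.float32(-14.614288))
t9 (array([ 0.61594476,  0.11396074, -0.07328425]), np.float32(-22.77206))
held (array([ 0.62304414,  0.20074303, -0.07814701]), np.float32(-19.101273)) [ 0.011   0.0016 -0.0322]
```

Emit:
step_arm:
  steps:
    - [[-3.7,0.1,0],[0,0,0]]
    - [[-3.7,0,0],[0,0,0]]
    - [[0,0,4],[0,0,0]]
    - [[0,0,4],[0,0,0]]
    - [[0,0,4],[0,0,0]]
    - [[0,0,3],[0,0,0]]
    - [[0,0,2],[0,0,0]]
    - [[0,0,0],[0,0,0]]
    - [[0,0,0],[0,0,0]]

```text
clock: 36.88
tool_pos: [0.6186, 0.1154, 0.0339]
eef_rot: [0.732, 0.681, 0.001, 0.001]
contact_force: [-0.1, 0.8, -1.4]
opening: 0.68
finger_force: 20.0
```

```bash
python3 - <<'E'
from h import *
print(delta([.616,.1155,.0148]),sensors.get_state()['contact_force'])
E
```

```text
[-0.01 -0.26  1.91] [-0.1001207   0.8181812  -1.43843505]
```

Emit:
step_arm:
  steps:
    - [[0,-0.2,0.8],[0,0,0]]
    - [[0,0,0.5],[0,0,0]]
    - [[0,0,0.3],[0,0,0]]
    - [[0,0,0.1],[0,0,0]]
    - [[0,0,0.1],[0,0,0]]
    - [[0,0,0],[0,0,0]]

```text
clock: 37.62
tool_pos: [0.6158, 0.1151, 0.0149]
eef_rot: [0.733, 0.681, 0.0, 0.0]
contact_force: [-1.0, 0.2, -0.0]
opening: 0.679
finger_force: 20.0
```

Emit:
step_arm:
  steps:
    - [[0,0,0.1],[0,0,0]]
    - [[0,0,0],[0,0,0]]
    - [[0,0,0],[0,0,0]]

```text
clock: 38.0
tool_pos: [0.6158, 0.1151, 0.0149]
eef_rot: [0.733, 0.681, 0.0, 0.0]
contact_force: [-3.2, 0.1, 8.1]
opening: 0.678
finger_force: 20.0
```

Emit:
step_arm:
  steps:
    - [[0,0,0],[0,0,0]]
    - [[0,0,0],[0,0,0]]
    - [[0,0,0],[0,0,0]]
    - [[0,0,-2],[0,0,0]]
    - [[0,0,-4],[0,0,0]]
    - [[0,0,-5],[0,0,0]]
    - [[0,0,-5],[0,0,0]]
    - [[0,0,-4],[0,0,0]]
    - [[3,0,0],[0,0,0]]
    - [[3,0,0],[0,0,0]]
    - [[0,0,0],[0,0,0]]
    - [[0,0,0],[0,0,0]]
  claw: 1

```text
clock: 39.5
tool_pos: [0.6201, 0.1735, 0.2143]
eef_rot: [0.733, 0.68, -0.0, 0.001]
contact_force: [0.3, -0.3, -0.9]
opening: 1.0
finger_force: 0.0
```

```bash
python3 - <<'E'
from blocks import *
s=snap('wrist','w12');p,q=pose();print(p)
print(w2px(s,[.616,.1145,.047]))
print('grey wrist',fit(s,.047,[.616,.1145,-.073]))
t=snap('top','t12');print('grey top',fit(t,.047,[.616,.1145,-.073])); print('yel top',fit(t,.03,[.546,.413,-.075]))
print('go',delta([.546,.4135,.2]))
E
```

```text
[0.62021087 0.17287424 0.2140978 ]
[317.37583396 227.54524209]
grey wrist (array([ 0.61643319,  0.11369694, -0.05872007]), np.float32(-25.629337))
grey top (array([ 0.61269556,  0.11301246, -0.09442576]), np.float32(-23.459953))
yel top (array([ 0.52448379,  0.35365228, -1.86714517]), np.float32(-6.2463646))
go [23.44 -9.22  1.37]
```

Emit:
step_arm:
  steps:
    - [[4.7,-1.9,0],[0,0,0]]
    - [[4.7,-1.9,0],[0,0,0]]
    - [[4.7,-1.9,0],[0,0,0]]
    - [[4.7,-1.9,0],[0,0,0]]
    - [[3,-1.6,0],[0,0,0]]
    - [[0,0,0],[0,0,0]]
    - [[0,0,0],[0,0,0]]

```text
clock: 40.48
tool_pos: [0.5455, 0.3967, 0.2137]
eef_rot: [0.733, 0.68, -0.0, 0.001]
contact_force: [0.4, 0.5, -0.7]
opening: 1.003
finger_force: 0.0
```

```bash
python3 - <<'E'
from blocks import *
s=snap('wrist','w13');p,q=pose();print(p)
b=fit(s,.03,[.5469,.4141,-.076]);print(b,w2px(s,[*b[0][:2],.03]));print(delta([*b[0][:2],.0]),q.as_matrix()[:2,1])
E
```

```text
[0.5457922  0.39627021 0.21374972]
(array([ 0.54732032,  0.41464463, -0.07866793]), np.float32(-26.459675)) [317.49440103 160.84644642]
[ 1.880e+00 -1.000e-02  2.137e+01] [ 0.99706648 -0.07653272]
```

Emit:
step_arm:
  steps:
    - [[1.9,0,3],[0,0,0]]
    - [[0,0,5],[0,0,0]]
    - [[0,0,5],[0,0,0]]
    - [[0,0,3.5],[0,0,0]]
    - [[0,0,2],[0,0,0]]
    - [[0,0,1.2],[0,0,0]]
    - [[0,0,1],[0,0,0]]
    - [[0,0,0.5],[0,0,0]]
    - [[0,0,0],[0,0,0]]

```text
clock: 41.65
tool_pos: [0.5458, 0.4182, 0.002]
eef_rot: [0.732, 0.681, 0.0, 0.0]
contact_force: [-0.7, -0.6, 0.9]
opening: 1.001
finger_force: 0.0
```

Emit:
step_arm:
  steps:
    - [[0,0,0],[0,0,0]]
    - [[0,0,0],[0,0,0]]
    - [[0,0,0],[0,0,0]]
    - [[0,0,0],[0,0,0]]
    - [[0,0,0],[0,0,0]]
    - [[0,0,0],[0,0,0]]
  claw: 0

```text
clock: 42.4
tool_pos: [0.5458, 0.4182, 0.0019]
eef_rot: [0.732, 0.681, 0.0, -0.0]
contact_force: [-0.7, -0.1, 3.7]
opening: 0.68
finger_force: 20.0
```

Emit:
step_arm:
  steps:
    - [[0,0,-2],[0,0,0]]
    - [[0,0,-4],[0,0,0]]
    - [[0,0,-5],[0,0,0]]
    - [[0,0,-5],[0,0,0]]
    - [[-4.9,1.5,0],[0,0,0]]
    - [[-4.9,1.5,0],[0,0,0]]
    - [[-4.9,1.5,0],[0,0,0]]
    - [[-4.9,1.5,0],[0,0,0]]
    - [[-4.9,1.5,0],[0,0,0]]
    - [[-4,1.5,0],[0,0,0]]
    - [[0,0,0],[0,0,0]]
    - [[0,0,0],[0,0,0]]

```text
clock: 43.9
tool_pos: [0.6143, 0.1281, 0.1621]
eef_rot: [0.732, 0.681, 0.0, -0.0]
contact_force: [-0.6, -0.1, -1.9]
opening: 0.681
finger_force: 20.0
```

```bash
python3 - <<'E'
from blocks import *
p,q=pose();print(p,delta([.6157,.1176,.0489]),q.as_matrix()[:2,1])
E
```

```text
[0.61431313 0.12812669 0.16213735] [-1.05  0.22 11.32] [ 0.99734192 -0.07286353]
```

Emit:
step_arm:
  steps:
    - [[-1,0.2,0],[0,0,0]]
    - [[0,0,4],[0,0,0]]
    - [[0,0,3],[0,0,0]]
    - [[0,0,2],[0,0,0]]
    - [[0,0,1],[0,0,0]]
    - [[0,0,0.6],[0,0,0]]
    - [[0,0,0.3],[0,0,0]]
    - [[0,0,0.2],[0,0,0]]
    - [[0,0,0],[0,0,0]]
    - [[0,0,0],[0,0,0]]

```text
clock: 45.15
tool_pos: [0.6161, 0.1171, 0.051]
eef_rot: [0.733, 0.681, 0.0, 0.0]
contact_force: [-0.6, -0.5, -2.1]
opening: 0.678
finger_force: 20.0
```

Emit:
step_arm:
  steps:
    - [[0,0,0.15],[0,0,0]]
    - [[0,0,0],[0,0,0]]
    - [[0,0,0],[0,0,0]]

```text
clock: 45.52
tool_pos: [0.6158, 0.1171, 0.0491]
eef_rot: [0.733, 0.681, 0.0, -0.0]
contact_force: [0.1, 1.0, -1.7]
opening: 0.679
finger_force: 20.0
```

Expected height reached; one more millimetre to confirm contact.

Emit:
step_arm:
  steps:
    - [[0,0,0.1],[0,0,0]]
    - [[0,0,0],[0,0,0]]
    - [[0,0,0],[0,0,0]]

```text
clock: 45.9
tool_pos: [0.6159, 0.1171, 0.0489]
eef_rot: [0.733, 0.681, 0.0, 0.0]
contact_force: [-0.9, -0.3, 5.9]
opening: 0.68
finger_force: 20.0
```

Emit:
step_arm:
  steps:
    - [[0,0,0],[0,0,0]]
    - [[0,0,0],[0,0,0]]
    - [[0,0,0],[0,0,0]]
    - [[0,0,-2],[0,0,0]]
    - [[0,0,-4],[0,0,0]]
    - [[0,0,-5],[0,0,0]]
    - [[0,0,-4],[0,0,0]]
    - [[3,0,-2],[0,0,0]]
    - [[3,0,0],[0,0,0]]
    - [[0,0,0],[0,0,0]]
    - [[0,0,0],[0,0,0]]
  claw: 1

```text
clock: 47.28
tool_pos: [0.6202, 0.1754, 0.2186]
eef_rot: [0.733, 0.68, -0.0, 0.001]
contact_force: [0.2, -0.7, 0.1]
opening: 1.0
finger_force: 0.0
```

```bash
python3 - <<'E'
from blocks import *
s=snap('wrist','w14');p,q=pose();print(p)
print('yel wrist',fit(s,.077,[.616,.1145,-.073]))
t=snap('top','t14');print('yel top',fit(t,.077,[.616,.1145,-.073]))
# bar position from top image: brass line near predicted
for z in(.26,.275): print(w2px(t,[.545,.034,z]),w2px(t,[.675,.025,z]))
E
```

```text
[0.62025488 0.17485401 0.21839016]
yel wrist (array([ 0.61587948,  0.11480541, -0.08166771]), np.float32(-25.961273))
yel top (array([ 0.61433325,  0.11204072, -0.09713091]), np.float32(-21.917046))
[310.41467849 199.79231718] [321.53857922 147.92933714]
[310.2365219  198.40323855] [321.54181163 145.75632005]
```

Emit:
step_arm:
  steps:
    - [[0,0,-3.7],[0,0,0]]
    - [[0,0,-3.7],[0,0,-10]]
    - [[0,0,-3.7],[0,0,-10]]
    - [[0,0,0],[0,0,-10]]
    - [[0,0,0],[0,0,-10]]
    - [[0,0,0],[0,0,-10]]
    - [[0,0,0],[0,0,-10]]
    - [[0,0,0],[0,0,-10]]
    - [[0,0,0],[0,0,-10]]
    - [[0,0,0],[0,0,-10]]
    - [[0,0,0],[0,0,0]]
    - [[0,0,0],[0,0,0]]
  claw: -0.2

```text
clock: 48.88
tool_pos: [0.6203, 0.176, 0.329]
eef_rot: [0.039, 0.999, -0.0, -0.0]
contact_force: [0.0, -0.1, 0.1]
opening: 0.398
finger_force: 0.0
```

```bash
python3 - <<'E'
from blocks import *
p,q=pose();print(p,delta([.611,.029,.33]),q.as_matrix().round(3).tolist())
# find bar in wrist view: brass pixels
s=snap('wrist','w15');hsv=cv2.cvtColor(s['img'],cv2.COLOR_RGB2HSV)
e=[w2px(s,[.611+k*.997,.029-k*.073,.27]) for k in(-.06,0,.06)];print('pred',np.round(e,0).tolist())
m=cv2.inRange(hsv,(15,110,110),(25,220,255));ys,xs=np.nonzero(m[:230]);print(len(xs))
n,l,st,c=cv2.connectedComponentsWithStats(m)
print([(x[:5].tolist()) for x in st[1:] if x[4]>100])
E
```

```text
[0.62027868 0.1760106  0.32898894] [ -0.21 -14.73  -0.09] [[-0.997, 0.077, -0.0], [0.077, 0.997, -0.0], [0.0, -0.001, -1.0]]
pred [[117.0, 130.0], [131.0, 209.0], [144.0, 277.0]]
5393
[[32, 32, 45, 24, 905], [110, 120, 39, 137, 1974], [258, 143, 36, 46, 1540], [400, 189, 49, 46, 1326], [214, 272, 21, 59, 656], [412, 274, 11, 57, 264], [214, 343, 316, 11, 1242]]
```

Emit:
step_arm:
  steps:
    - [[-0.2,-4.9,0],[0,0,0]]
    - [[0,-4.9,0],[0,0,0]]
    - [[0,-4.9,0],[0,0,0]]
    - [[0,0,0],[0,0,0]]
    - [[0,0,0],[0,0,0]]

```text
clock: 49.55
tool_pos: [0.6115, 0.031, 0.3293]
eef_rot: [0.037, 0.999, 0.001, 0.0]
contact_force: [0.2, 1.1, -0.2]
opening: 0.403
finger_force: 0.0
```

```bash
python3 - <<'E'
from blocks import *
p,q=pose();print(p,delta([.611,.029,.24]))
s=snap('wrist','w16');hsv=cv2.cvtColor(s['img'],cv2.COLOR_RGB2HSV)
m=cv2.inRange(hsv,(15,110,110),(25,220,255))
n,l,st,c=cv2.connectedComponentsWithStats(m)
print([(x[:5].tolist()) for x in st[1:] if x[4]>100])
e=[w2px(s,[.611+k*.997,.029-k*.073,.27]) for k in(-.06,-.03,0,.06)];print('pred',np.round(e,0).tolist())
for row in(140,160,180,200,220):
    xs=np.nonzero(m[row,260:380])[0]; print(row,xs.min()+260 if len(xs) else None,xs.max()+260 if len(xs) else None)
E
```

```text
[0.611456   0.03102961 0.3292583 ] [ 0.03 -0.22  8.93]
[[0, 23, 45, 134, 1531], [140, 29, 43, 25, 911], [309, 116, 15, 168, 2100], [359, 142, 36, 46, 1553], [483, 188, 65, 46, 1627], [214, 272, 21, 59, 650], [413, 276, 10, 55, 237], [251, 351, 139, 3, 216]]
pred [[316.0, 127.0], [317.0, 168.0], [317.0, 206.0], [317.0, 274.0]]
140 310 322
160 310 379
180 311 379
200 311 322
220 311 322
```

Emit:
step_arm:
  steps:
    - [[0,-0.1,3],[0,0,0]]
    - [[0,0,2.5],[0,0,0]]
    - [[0,0,1.5],[0,0,0]]
    - [[0,0,1],[0,0,0]]
    - [[0,0,0.9],[0,0,0]]
    - [[0,0,0],[0,0,0]]
    - [[0,0,0],[0,0,0]]

```text
clock: 50.48
tool_pos: [0.6118, 0.0293, 0.2407]
eef_rot: [0.037, 0.999, 0.0, 0.001]
contact_force: [-0.3, -0.0, 1.2]
opening: 0.4
finger_force: 0.0
```

Emit:
step_arm:
  steps:
    - [[0,0,0],[0,0,0]]
    - [[0,0,0],[0,0,0]]
    - [[0,0,0],[0,0,0]]
    - [[0,0,0],[0,0,0]]
    - [[0,0,0],[0,0,0]]
  claw: -1
  grip_force: 40

```text
clock: 51.1
tool_pos: [0.6115, 0.0291, 0.2403]
eef_rot: [0.037, 0.999, -0.0, 0.0]
contact_force: [-0.5, -1.0, 1.7]
opening: 0.097
finger_force: 40.0
```

Emit:
step_arm:
  steps:
    - [[0,1.22,0.54],[0,0,0]]
    - [[0,1.17,0.59],[0,0,0]]
    - [[0,1.14,0.64],[0,0,0]]
    - [[0,1.11,0.71],[0,0,0]]
    - [[0,1.07,0.75],[0,0,0]]
    - [[0,1.03,0.82],[0,0,0]]
    - [[0,0.99,0.86],[0,0,0]]
    - [[0,0.95,0.91],[0,0,0]]
    - [[0,0.89,0.95],[0,0,0]]
    - [[0,0.86,1.0],[0,0,0]]
    - [[0,0,0],[0,0,0]]

```text
clock: 52.48
tool_pos: [0.6188, 0.1344, 0.1608]
eef_rot: [0.036, 0.999, 0.001, -0.0]
contact_force: [1.4, -0.7, -6.4]
opening: 0.099
finger_force: 40.0
```

Emit:
step_arm:
  steps:
    - [[0,0.79,1.04],[0,0,0]]
    - [[0,0.75,1.08],[0,0,0]]
    - [[0,0.69,1.11],[0,0,0]]
    - [[0,0.64,1.15],[0,0,0]]
    - [[0,0.4,0.8],[0,0,0]]
    - [[0,0,0],[0,0,0]]
    - [[0,0,0],[0,0,0]]

```text
clock: 53.35
tool_pos: [0.6211, 0.1664, 0.1099]
eef_rot: [0.036, 0.999, 0.0, -0.0]
contact_force: [-1.1, -0.2, -5.7]
opening: 0.101
finger_force: 40.0
```

Emit:
step_arm:
  steps:
    - [[0,0.15,0.35],[0,0,0]]
    - [[0,0.15,0.35],[0,0,0]]
    - [[0,0.1,0.3],[0,0,0]]
    - [[0,0.08,0.2],[0,0,0]]
    - [[0,0,0],[0,0,0]]
    - [[0,0,0],[0,0,0]]

```text
clock: 54.1
tool_pos: [0.6215, 0.1713, 0.0985]
eef_rot: [0.036, 0.999, 0.0, -0.0]
contact_force: [-3.7, 0.7, -0.6]
opening: 0.096
finger_force: 40.0
```

Emit:
step_arm:
  steps:
    - [[0,0.06,0.2],[0,0,0]]
    - [[0,0.06,0.2],[0,0,0]]
    - [[0,0,0],[0,0,0]]

```text
clock: 54.48
tool_pos: [0.6217, 0.1719, 0.0967]
eef_rot: [0.037, 0.999, -0.0, 0.0]
contact_force: [-9.6, -2.8, 15.3]
opening: 0.098
finger_force: 40.0
```

Emit:
step_arm:
  steps:
    - [[0,0,0],[0,0,0]]
    - [[0,0,0],[0,0,0]]
    - [[0,0,0],[0,0,0]]
    - [[0,0,0],[0,0,0]]
    - [[0,0,-1],[0,0,0]]
    - [[0,0,-3],[0,0,0]]
    - [[0,0,-5],[0,0,0]]
    - [[0,0,-5],[0,0,0]]
    - [[0,-3,-5],[0,0,0]]
    - [[0,-5,0],[0,0,0]]
    - [[0,0,0],[0,0,0]]
    - [[0,0,0],[0,0,0]]
  claw: -0.2

```text
clock: 55.98
tool_pos: [0.6159, 0.0924, 0.285]
eef_rot: [0.037, 0.999, 0.0, 0.0]
contact_force: [-0.7, 0.6, 0.1]
opening: 0.402
finger_force: 0.0
```

```bash
python3 - <<'E'
from h import *
p,q=pose();print(p)
t=snap('top','t17');s=snap('wrist','w17');c=snap('scene','s17')
im=t['img'][:,:,::-1];hsv=cv2.cvtColor(im,cv2.COLOR_BGR2HSV)
cs=cv2.findContours(cv2.inRange(hsv,(0,200,120),(8,255,255))|cv2.inRange(hsv,(172,200,120),(180,255,255)),cv2.RETR_EXTERNAL,cv2.CHAIN_APPROX_NONE)[0]
k=max(cs,key=cv2.contourArea)[:,0];print('tin',cv2.minAreaRect(np.array([px2w(t,u,v,.048)[:2] for u,v in k],np.float32)))
H=np.array([.604,-.0702,.022]);ex=np.array([.9973,-.073,0]);ey=np.array([.073,.9973,0])
hsvw=cv2.cvtColor(s['img'],cv2.COLOR_RGB2HSV);m=cv2.inRange(hsvw,(15,110,110),(25,220,255))
for th in(.31,.331,.35):
    b=lambda k:H+ey*(.262*np.cos(th)-.014*np.sin(th))+[0,0,.262*np.sin(th)+.014*np.cos(th)]+ex*k
    print(th,'bar wrist',[w2px(s,b(k)).round(1).tolist() for k in(-.06,.0)],'scene',[w2px(c,b(k)).round(1).tolist() for k in(-.06,.06)],'top',[w2px(t,b(k)).round(1).tolist() for k in(-.06,.06)])
n,l,st,_=cv2.connectedComponentsWithStats(m);print([x.tolist() for x in st[1:] if x[4]>100])
for nm,S,box in(('scene',c,(330,170,410,230)),('top',t,(245,150,285,225))):
    h=cv2.cvtColor(S['img'],cv2.COLOR_RGB2HSV);mm=cv2.inRange(h,(17,150,130),(28,255,255));x0,y0,x1,y1=box
    ys,xs=np.nonzero(mm[y0:y1,x0:x1]);pts=np.c_[xs+x0,ys+y0];print(nm,len(pts),pts.min(0) if len(pts) else 0,pts.max(0) if len(pts) else 0)
E
```

```text
[0.61589451 0.09242273 0.28503406]
tin ((0.42966780066490173, -0.1694532185792923), (0.06389177590608597, 0.09424518048763275), 0.13750816881656647)
0.31 bar wrist [[393.7, 123.8], [389.9, 177.9]] scene [[353.0, 175.4], [385.3, 190.8]] top [[260.0, 198.2], [270.2, 157.0]]
0.331 bar wrist [[393.0, 123.9], [389.2, 178.8]] scene [[352.7, 174.6], [385.1, 190.1]] top [[260.5, 198.0], [270.6, 156.5]]
0.35 bar wrist [[392.2, 124.1], [388.5, 179.7]] scene [[352.5, 174.0], [384.9, 189.4]] top [[260.9, 197.7], [271.1, 156.1]]
[[66, 18, 49, 28, 1166], [381, 116, 17, 121, 1090], [349, 146, 5, 49, 167], [459, 196, 67, 51, 1642], [215, 272, 20, 59, 626], [416, 280, 7, 50, 171]]
scene 131 [350 173] [387 191]
top 34 [259 191] [263 202]
```

Emit:
step_arm:
  steps:
    - [[0,0,0],[0,0,10]]
    - [[0,0,0],[0,0,10]]
    - [[0,0,0],[0,0,10]]
    - [[0,0,0],[0,0,10]]
    - [[0,0,0],[0,0,10]]
    - [[0,0,0],[0,0,10]]
    - [[0,0,0],[0,0,10]]
    - [[0,0,0],[0,0,10]]
    - [[0,0,0],[0,0,5.7]]
    - [[0,0,0],[0,0,0]]
  claw: 1

```text
clock: 57.38
tool_pos: [0.6158, 0.0935, 0.2843]
eef_rot: [0.705, 0.709, -0.0, -0.0]
contact_force: [0.1, 0.2, 0.7]
opening: 1.0
finger_force: 0.0
```

Emit:
step_arm:
  steps:
    - [[-4.3,-3.2,0],[0,0,0]]
    - [[-4.3,-3.2,0],[0,0,0]]
    - [[-4.3,-3.2,0],[0,0,0]]
    - [[-4.3,-3.2,0],[0,0,0]]
    - [[-4.3,-3,0],[0,0,0]]
    - [[-1.5,-2.5,0],[0,0,0]]
    - [[0,0,0],[0,0,0]]
    - [[0,0,0],[0,0,0]]

```text
clock: 58.38
tool_pos: [0.4348, -0.1373, 0.2848]
eef_rot: [0.705, 0.709, 0.001, 0.0]
contact_force: [-0.1, 0.1, 0.2]
opening: 1.004
finger_force: 0.0
```

```bash
python3 - <<'E'
from blocks import *
s=snap('wrist','w18');p,q=pose();print(p,q.as_matrix()[:,1].round(3),q.as_matrix()[:,2].round(3))
hsv=cv2.cvtColor(s['img'],cv2.COLOR_RGB2HSV);m=cv2.inRange(hsv,(0,180,60),(9,255,255))|cv2.inRange(hsv,(170,180,60),(180,255,255))
k=max(cv2.findContours(m,cv2.RETR_EXTERNAL,cv2.CHAIN_APPROX_NONE)[0],key=cv2.contourArea)[:,0];print(cv2.boundingRect(k))
print('tin wrist',cv2.minAreaRect(np.array([px2w(s,u,v,.048)[:2] for u,v in k],np.float32)))
# board front edge: dark brown under: sample V along line x from .45 to .53 at y=-.20,z=.016
for y in(-.175,-.19,-.21,-.23):
    print(y,[int(hsv[int(v),int(u),2]) if 0<=u<640 and 0<=v<235 else -1 for u,v in [w2px(s,[x,y,.016]) for x in np.arange(.455,.53,.006)]])
print(delta([.4297,-.169,.013]))
E
```

```text
[ 0.43493388 -0.13712429  0.28470239] [1.    0.005 0.001] [ 0.001  0.001 -1.   ]
(292, 153, 47, 71)
tin wrist ((0.43177562952041626, -0.16665132343769073), (0.09985660016536713, 0.06393875926733017), 88.861328125)
-0.175 [202, 199, 90, 69, 97, 92, 92, 93, 90, 88, 92, 85, 91]
-0.19 [204, 197, 71, 69, 93, 91, 91, 89, 93, 89, 91, 89, 87]
-0.21 [200, 187, 69, 69, 95, 90, 88, 89, 90, 90, 85, 86, 89]
-0.23 [117, 107, 63, 64, 94, 89, 92, 90, 94, 90, 91, 88, 92]
[-3.2  -0.58 27.17]
```

Emit:
step_arm:
  steps:
    - [[-3.1,-0.4,2],[0,0,0]]
    - [[0,0,5],[0,0,0]]
    - [[0,0,5],[0,0,0]]
    - [[0,0,5],[0,0,0]]
    - [[0,0,4],[0,0,0]]
    - [[0,0,2.5],[0,0,0]]
    - [[0,0,0],[0,0,0]]
    - [[0,0,1.4],[0,0,0]]
    - [[0,0,1.2],[0,0,0]]
    - [[0,0,0.9],[0,0,0]]
    - [[0,0,0],[0,0,0]]

```text
clock: 59.8
tool_pos: [0.4293, -0.1692, 0.0141]
eef_rot: [0.706, 0.708, -0.0, -0.0]
contact_force: [-0.1, 0.1, -0.3]
opening: 1.0
finger_force: 0.0
```

Emit:
step_arm:
  steps:
    - [[0,0,0],[0,0,0]]
    - [[0,0,0],[0,0,0]]
    - [[0,0,0],[0,0,0]]
    - [[0,0,0],[0,0,0]]
    - [[0,0,0],[0,0,0]]
    - [[0,0,0],[0,0,0]]
  claw: 0.1
  grip_force: 20

```text
clock: 60.55
tool_pos: [0.4295, -0.1694, 0.0149]
eef_rot: [0.706, 0.708, 0.0, 0.0]
contact_force: [-0.7, 0.1, 6.0]
opening: 0.724
finger_force: 19.9
```

Emit:
step_arm:
  steps:
    - [[0,0,-2],[0,0,0]]
    - [[0,0,-5],[0,0,0]]
    - [[0,0,-5],[0,0,0]]
    - [[0,0,-5],[0,0,0]]
    - [[0,0,-5],[0,0,4.4]]
    - [[3,3,0],[0,0,0]]
    - [[3,4,0],[0,0,0]]
    - [[3,4,0],[0,0,0]]
    - [[3,3.5,0],[0,0,0]]
    - [[0,2,0],[0,0,0]]
    - [[0,0,0],[0,0,0]]
    - [[0,0,0],[0,0,0]]

```text
clock: 62.05
tool_pos: [0.6014, -0.0626, 0.2339]
eef_rot: [0.733, 0.68, -0.001, -0.001]
contact_force: [-0.3, -0.0, -2.2]
opening: 0.727
finger_force: 19.9
```

```bash
python3 - <<'E'
from h import *
p,q=pose();s=snap('wrist','w19');print(p,q.as_matrix().round(3).tolist(),q.inv().apply(s['position']-p))
E
```

```text
[ 0.60138115 -0.06259479  0.23386809] [[0.076, 0.997, -0.003], [0.997, -0.076, -0.0], [-0.0, -0.003, -1.0]] [ 0.06947071  0.00159845 -0.15996811]
```

Emit:
step_arm:
  steps:
    - [[0,0,0],[0,9.5,0]]
    - [[0,0,0],[0,9.5,0]]
    - [[0,0,0],[0,0,0]]
    - [[0,0,0],[0,0,0]]

```text
clock: 62.6
tool_pos: [0.6023, -0.0621, 0.2346]
eef_rot: [0.723, 0.671, 0.121, -0.112]
contact_force: [0.1, 0.7, -2.9]
opening: 0.726
finger_force: 19.9
```

```bash
python3 - <<'E'
from h import *
p,q=pose();s=snap('wrist','w20');print(p,q.as_matrix().round(3).tolist(),q.inv().apply(s['position']-p))
th=.331;H=np.array([.604,-.0702,.022]);ex=np.array([.9973,-.073,0]);ey=np.array([.073,.9973,0]);ez=np.array([0,0,1.])
py=ey*np.cos(th)+ez*np.sin(th);n=-ey*np.sin(th)+ez*np.cos(th)
print('angle z',np.degrees(np.arccos(-q.as_matrix()[:,2]@n)),'y',q.as_matrix()[:,1]@py,q.as_matrix()[:,1]@n)
tin=H+py*(.050+.010)+n*.020
for nm,off in(('toolbias',[0.0,0,.0149]),('worldbias',[0.0,0,.0149+.031])):
    tcp=(p-[0,0,0]) if 0 else p
    bot=p+q.apply(off)+([0,0,.031] if nm=='worldbias' else [0,0,0])
    d=tin-bot;print(nm,'bottom',bot.round(4),'in plate x,y,n:',np.round([d@ex,d@py,d@n],4),'tool',q.inv().apply(d).round(4))
E
```

```text
[ 0.60231061 -0.06209133  0.23464736] [[0.072, 0.997, 0.024], [0.943, -0.075, 0.324], [0.325, -0.001, -0.946]] [ 0.06980556  0.00160066 -0.16009653]
angle z 0.14865910856190753 y -0.0026067174810920904 5.174381167063974e-05
toolbias bottom [ 0.6027 -0.0573  0.2206] in plate x,y,n: [ 0.0023 -0.0166 -0.1636] tool [-0.0166  0.0023  0.1636]
worldbias bottom [ 0.6034 -0.0472  0.2222] in plate x,y,n: [ 0.0023 -0.0267 -0.1619] tool [-0.0267  0.0023  0.1619]
```

Emit:
step_arm:
  steps:
    - [[-1.6,0.2,2],[0,0,0]]
    - [[0,0,4],[0,0,0]]
    - [[0,0,4],[0,0,0]]
    - [[0,0,3],[0,0,0]]
    - [[0,0,1.5],[0,0,0]]
    - [[0,0,0.6],[0,0,0]]
    - [[0,0,0],[0,0,0]]
    - [[0,0,0],[0,0,0]]

```text
clock: 63.65
tool_pos: [0.6084, -0.0289, 0.0877]
eef_rot: [0.723, 0.671, 0.122, -0.111]
contact_force: [0.1, -0.5, -1.4]
opening: 0.724
finger_force: 19.9
```

```bash
cat > tin.py <<'E'
from h import *
p,q=pose();th=.331;H=np.array([.604,-.0702,.022]);ex=np.array([.9973,-.073,0]);ey=np.array([.073,.9973,0]);ez=np.array([0,0,1.])
py=ey*np.cos(th)+ez*np.sin(th);n=-ey*np.sin(th)+ez*np.cos(th)
b=p+q.apply([0,0,.0149])-H;F=np.array(sensors.get_state()['contact_force'])
print('tin in ledge frame x,y,z mm',np.round([1e3*(b@ex),1e3*(b@py)-2,1e3*(b@n)-20],1),'force x,y,n',np.round([F@ex,F@py,F@n],1))
E
python3 tin.py
```

```text
tin in ledge frame x,y,z mm [ 1.4 58.6 13.7] force x,y,n [ 0.1 -0.9 -1.1]
```

Emit:
step_arm:
  steps:
    - [[0,0,0.5],[0,0,0]]
    - [[0,0,0.4],[0,0,0]]
    - [[0,0,0.2],[0,0,0]]
    - [[0,0,0.1],[0,0,0]]
    - [[0,0,0],[0,0,0]]
    - [[0,0,0],[0,0,0]]

```text
clock: 64.4
tool_pos: [0.6079, -0.0244, 0.0753]
eef_rot: [0.723, 0.671, 0.121, -0.112]
contact_force: [-0.2, 0.4, -1.9]
opening: 0.728
finger_force: 19.9
```

```bash
python3 tin.py
```

```text
tin in ledge frame x,y,z mm [ 0.6 58.8  0.6] force x,y,n [-0.2 -0.2 -2. ]
```

Emit:
step_arm:
  steps:
    - [[0,0,0.1],[0,0,0]]
    - [[0,0,0],[0,0,0]]
    - [[0,0,0],[0,0,0]]

```text
clock: 64.78
tool_pos: [0.6081, -0.0244, 0.075]
eef_rot: [0.723, 0.671, 0.121, -0.112]
contact_force: [-2.4, -1.9, 5.3]
opening: 0.726
finger_force: 19.9
```

```bash
python3 tin.py
```

```text
tin in ledge frame x,y,z mm [ 0.7 58.7  0.3] force x,y,n [-2.3 -0.2  5.7]
```

Emit:
step_arm:
  steps:
    - [[-0.2,0,-0.05],[0,0,0]]
    - [[-0.2,0,0],[0,0,0]]
    - [[-0.2,0,0],[0,0,0]]
    - [[-0.2,0,0],[0,0,0]]
    - [[0,0,0],[0,0,0]]
    - [[0,0,0],[0,0,0]]

```text
clock: 65.53
tool_pos: [0.6082, -0.0307, 0.0729]
eef_rot: [0.723, 0.671, 0.122, -0.112]
contact_force: [-0.5, 0.7, 5.1]
opening: 0.727
finger_force: 19.9
```

```bash
python3 tin.py
```

```text
tin in ledge frame x,y,z mm [ 1.3 52.1  0.3] force x,y,n [-0.5  2.3  4.6]
```

Emit:
step_arm:
  steps:
    - [[-0.15,0,0],[0,0,0]]
    - [[-0.1,0,0],[0,0,0]]
    - [[0,0,0],[0,0,0]]
    - [[0,0,0],[0,0,0]]

```text
clock: 66.03
tool_pos: [0.6081, -0.0328, 0.0721]
eef_rot: [0.723, 0.671, 0.122, -0.112]
contact_force: [1.1, 1.3, 5.4]
opening: 0.727
finger_force: 19.9
```

```bash
python3 tin.py
```

```text
tin in ledge frame x,y,z mm [ 1.4 49.9  0.3] force x,y,n [1.  3.1 4.7]
```

Emit:
step_arm:
  steps:
    - [[-0.1,0,0],[0,0,0]]
    - [[0,0,0],[0,0,0]]
    - [[0,0,0],[0,0,0]]

```text
clock: 66.4
tool_pos: [0.608, -0.0337, 0.0718]
eef_rot: [0.723, 0.671, 0.122, -0.112]
contact_force: [1.5, 1.9, 5.5]
opening: 0.725
finger_force: 19.9
```

```bash
python3 tin.py
```

```text
tin in ledge frame x,y,z mm [ 1.4 48.9  0.3] force x,y,n [1.3 3.7 4.5]
```

Emit:
step_arm:
  steps:
    - [[-0.1,0,0],[0,0,0]]
    - [[-0.1,0,0],[0,0,0]]
    - [[0,0,0],[0,0,0]]
    - [[0,0,0],[0,0,0]]

```text
clock: 66.9
tool_pos: [0.608, -0.0344, 0.0716]
eef_rot: [0.722, 0.671, 0.123, -0.113]
contact_force: [0.4, 2.7, 6.2]
opening: 0.728
finger_force: 19.9
```

```bash
python3 tin.py
```

```text
tin in ledge frame x,y,z mm [ 1.4 48.2  0.3] force x,y,n [0.2 4.6 5. ]
```

Emit:
step_arm:
  steps:
    - [[-0.1,0,0],[0,0,0]]
    - [[0,0,0],[0,0,0]]
    - [[0,0,0],[0,0,0]]

```text
clock: 67.28
tool_pos: [0.608, -0.0345, 0.0716]
eef_rot: [0.722, 0.671, 0.123, -0.113]
contact_force: [0.5, 4.5, 7.7]
opening: 0.73
finger_force: 19.9
```

```bash
python3 tin.py
```

```text
tin in ledge frame x,y,z mm [ 1.4 48.2  0.3] force x,y,n [0.2 6.8 5.8]
```

Against the ledge. Release and retreat along the tool axis.

Emit:
step_arm:
  steps:
    - [[0,0,0],[0,0,0]]
    - [[0,0,0],[0,0,0]]
    - [[0,0,0],[0,0,0]]
    - [[0,0,0],[0,0,0]]
    - [[0,0,-2],[0,0,0]]
    - [[0,0,-4],[0,0,0]]
    - [[0,0,-5],[0,0,0]]
    - [[0,0,-5],[0,0,0]]
    - [[0,0,-3],[0,0,0]]
    - [[0,0,0],[0,0,0]]
    - [[0,0,0],[0,0,0]]
  claw: 1

```text
clock: 68.65
tool_pos: [0.6014, -0.0988, 0.2486]
eef_rot: [0.723, 0.671, 0.121, -0.113]
contact_force: [-0.1, 0.6, 0.5]
opening: 1.001
finger_force: 0.0
```

```bash
python3 - <<'E'
from h import *
s=snap('wrist','w21');p,q=pose();print(p,sensors.get_state()['contact_force'])
th=.331;H=np.array([.604,-.0702,.022]);ex=np.array([.9973,-.073,0]);ey=np.array([.073,.9973,0]);ez=np.array([0,0,1.])
py=ey*np.cos(th)+ez*np.sin(th);n=-ey*np.sin(th)+ez*np.cos(th);O=H+py*.002+n*.02
hs=cv2.cvtColor(s['img'],cv2.COLOR_RGB2HSV)
m=cv2.inRange(hs,(0,180,60),(9,255,255))|cv2.inRange(hs,(170,180,60),(180,255,255))
k=max(cv2.findContours(m,cv2.RETR_EXTERNAL,cv2.CHAIN_APPROX_NONE)[0],key=cv2.contourArea)[:,0];print(cv2.boundingRect(k))
def onplane(u,v,h):
    d=rot(s)@np.array([(u-s['cx'])/s['fx'],(v-s['cy'])/s['fy'],1]);o=np.array(s['position'])-O;t=(h-o@n)/(d@n);w=o+d*t;return [w@ex,w@py]
print('tin top rect in ledge frame',cv2.minAreaRect(np.array([onplane(u,v,.048) for u,v in k],np.float32)))
t=snap('top','t21');c=snap('scene','s21')
# cup hanging check + whisk/cake unchanged: diff of top vs first image
d=cv2.absdiff(t['img'],load('top0')['img']).max(2)
for nm,(x0,y0,x1,y1) in dict(cake=(385,140,452,200),whisk=(205,132,235,165)).items(): print(nm,(d[y0:y1,x0:x1]>40).mean().round(3))
h5=cv2.cvtColor(c['img'],cv2.COLOR_RGB2HSV)[250:310,190:250];b=cv2.inRange(h5,(98,80,60),(115,255,255));print('cup blue px scene',cv2.countNonZero(b),cv2.boundingRect(b))
h5=cv2.cvtColor(load('s5')['img'],cv2.COLOR_RGB2HSV)[250:310,190:250];b=cv2.inRange(h5,(98,80,60),(115,255,255));print('before',cv2.countNonZero(b),cv2.boundingRect(b))
E
```

```text
[ 0.60122048 -0.09853987  0.24821249] [-1.12405704  1.63988709 -0.64102307]
(293, 134, 58, 86)
tin top rect in ledge frame ((0.0029877275228500366, 0.04854926839470863), (0.09483608603477478, 0.06035016477108002), 88.50267791748047)
cake 0.829
whisk 0.0
cup blue px scene 433 (4, 25, 30, 34)
before 373 (13, 19, 29, 30)
```

```bash
python3 - <<'E'
from h import *
a=load('top0')['img']
for n in('t5','t12','t14','t17'):
    d=cv2.absdiff(load(n)['img'],a).max(2);print(n,'cake',(d[140:200,385:452]>40).mean().round(3),'whisk',(d[132:165,205:235]>40).mean().round(3))
g=snap('scene','s22')
d=cv2.absdiff(g['img'],load('scene0')['img']).max(2);print('scene cake',(d[282:352,292:362]>40).mean().round(3),'whisk',(d[165:195,404:424]>40).mean().round(3))
for n in('s5','s7','s9','s17','s21','s22'):
    h=cv2.cvtColor(load(n)['img'],cv2.COLOR_RGB2HSV)[240:320,180:260];b=cv2.inRange(h,(98,80,60),(115,255,255));print(n,cv2.countNonZero(b),cv2.boundingRect(b))
E
```

```text
t5 cake 0.0 whisk 0.0
t12 cake 0.006 whisk 0.97
t14 cake 0.005 whisk 0.969
t17 cake 0.067 whisk 0.0
scene cake 0.035 whisk 0.0
s5 373 (23, 29, 29, 30)
s7 482 (10, 36, 32, 34)
s9 479 (15, 35, 31, 34)
s17 439 (14, 35, 30, 34)
s21 433 (14, 35, 30, 34)
s22 420 (14, 35, 30, 34)
```

```bash
python3 - <<'E'
from h import *
c=load('s22');t=load('t21')
ex=np.array([.994,-.11,0]);T=np.array([.4325,-.3925,.19])
for k in(.01,.02,.035,.05,.07): print(k,'cup centre px scene',w2px(c,T+ex*k+[0,0,-.052]).round(1),'top',w2px(t,T+ex*k+[0,0,-.03]).round(1))
for n in('s5','s22'):
    S=load(n);b=cv2.inRange(cv2.cvtColor(S['img'],cv2.COLOR_RGB2HSV),(98,80,60),(115,255,255))[240:320,180:260];ys,xs=np.nonzero(b);print(n,xs.mean()+180,ys.mean()+240)
for n in('t5','t21'):
    h=cv2.cvtColor(load(n)['img'],cv2.COLOR_RGB2HSV)[200:320,440:540];b=cv2.inRange(h,(95,80,40),(118,255,255));print(n,cv2.countNonZero(b),cv2.boundingRect(b))
E
```

```text
0.01 cup centre px scene [206.  286.4] top [474.9 269.9]
0.02 cup centre px scene [208.7 288.4] top [475.5 266. ]
0.035 cup centre px scene [212.7 291.5] top [476.5 260.1]
0.05 cup centre px scene [216.8 294.6] top [477.5 254.3]
0.07 cup centre px scene [222.3 298.8] top [478.7 246.6]
s5 218.53887399463807 281.57372654155495
s22 207.2952380952381 294.8880952380952
t5 482 (15, 49, 32, 24)
t21 0 (0, 0, 0, 0)
```

```bash
python3 -c "
from plant import finish_job
print(finish_job())"
```

```text
the job is handed in; nothing more can be done
None
```

I handed the job in at about 69 s on the clock. My last checks showed the blue cup hanging on the right hook and the grey and yellow risers stacked on the pad, with the plate's roller on them. The tin stands against the ledge near mid-width, and the whisk holder and cake box look unmoved; the hand-in returned no verdict.

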